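# Slip a row of bound books into their slipcases

## Task

Move the row of four green hardcover books from the wire drying rack to the packing rack, each into the grey slipcase made to its length and thickness, so that they stand in the order of the slipcases. Lower every book, spine up, all the way home without letting it drop, and leave the glue jar and the steel weight where they are.

Things in the scene. Friction and masses are not known exactly. Their poses are not given: they have to be found in the camera images.
- book_tall: Green hardcover, the longest book: 30 mm thick (y), 190 long (x), 120 high (z), 0.51 kg, spine up; origin: centre of underside. The books start 76 mm apart, in any order, in the drying rack on a fixed board 14 mm above the table; wire hoops 55 mm high stand 27.5 mm either side of each. Grip near the top, at mid length.
- book_thick: Green hardcover, the thickest book, same length as the slim one: 44 mm thick (y), 160 long (x), 110 high (z), 0.58 kg, spine up; origin: centre of underside. The books start 76 mm apart, in any order, in the drying rack on a fixed board 14 mm above the table; wire hoops 55 mm high stand 27.5 mm either side of each. Grip near the top, at mid length.
- book_slim: Green hardcover, the thinnest book: 18 mm thick (y), 160 long (x), 115 high (z), 0.25 kg, spine up; origin: centre of underside. The books start 76 mm apart, in any order, in the drying rack on a fixed board 14 mm above the table; wire hoops 55 mm high stand 27.5 mm either side of each. Grip near the top, at mid length.
- book_small: Green hardcover, the shortest and lowest book, as thick as the longest one: 30 mm thick (y), 130 long (x), 100 high (z), 0.29 kg, spine up; origin: centre of underside. The books start 76 mm apart, in any order, in the drying rack on a fixed board 14 mm above the table; wire hoops 55 mm high stand 27.5 mm either side of each. Grip near the top, at mid length.
- case_tall: Fixed grey slipcase for book_tall, mouth up: inside 40 mm wide (y), 202 long (x), 120 deep; walls and floor 3 mm; origin: centre of underside, z up. At mid length both long walls have a notch for the fingers, 50 mm wide, 38 deep from the rim. The slipcases stand 86 mm apart, in any order, in the packing rack (left or right of the drying rack). Home: spine flush with rim.
- case_thick: Fixed grey slipcase for book_thick, mouth up: inside 54 mm wide (y), 172 long (x), 110 deep; walls and floor 3 mm; origin: centre of underside, z up. At mid length both long walls have a notch for the fingers, 50 mm wide, 38 deep from the rim. The slipcases stand 86 mm apart, in any order, in the packing rack (left or right of the drying rack). Home: spine flush with rim.
- case_slim: Fixed grey slipcase for book_slim, mouth up: inside 28 mm wide (y), 172 long (x), 115 deep; walls and floor 3 mm; origin: centre of underside, z up. At mid length both long walls have a notch for the fingers, 50 mm wide, 38 deep from the rim. The slipcases stand 86 mm apart, in any order, in the packing rack (left or right of the drying rack). Home: spine flush with rim.
- case_small: Fixed grey slipcase for book_small, mouth up: inside 40 mm wide (y), 142 long (x), 100 deep; walls and floor 3 mm; origin: centre of underside, z up. At mid length both long walls have a notch for the fingers, 50 mm wide, 38 deep from the rim. The slipcases stand 86 mm apart, in any order, in the packing rack (left or right of the drying rack). Home: spine flush with rim.
- glue_jar: White closed glue jar, 72 mm across, 95 mm high, loose on the table beyond the racks. Origin: centre of its underside. Bystander.
- weight: Dark steel binder's pressing weight with a knob, 100 x 55 mm, 72 mm high, loose on the table beyond the racks, 1.6 kg. Origin: centre of its underside. Bystander.
Mind the look-alikes: they are no part of the job. Leave any pink look-alike of the book_slim alone. What is shaped like the book_small but blue is not meant.

How it is judged:
By the outcome, as a careful person would: the job done as asked, in the order asked, and still so for the second after the job is handed in, with the robot touching nothing.
It also fails if it takes over 122 s, if anything falls off the work surface, if the arm or the gripper's body presses on something with over 40 N, if the wrist force passes 120 N, or if a joint passes its speed limit or range.

## Robot

A 7-joint arm with a two-finger parallel gripper is mounted at the origin on the work surface. World frame = base frame: x ahead of the robot, y to its left, z up, the work surface at z = 0. Lengths are in mm, angles in rad, forces in N, time in s.
With the tool pointing down it reaches from about 425 to 1025 mm from the base axis. Payload 3.6 kg.
Tool frame: the origin (TCP) lies midway between the tips of the shut fingers; the grasp point (between the pads) lies 19 mm behind it (arm.grasp_offset is the distance from the TCP to the grasp point, in mm); z points along the fingers, y is the direction in which the jaws open and shut (so a half turn about z gives the same grasp; the last joint's range is limited). The gripper opens to 85 mm and grips with 20 to 120 N. Pads are 22 mm wide; open, the fingers measure 114 mm over their backs; the gripper's body (76 mm by 85 mm) begins 54 mm behind the grasp point. The pads swing forward as they close: fully open they stand 13 mm farther back than shut.
Start: joints at [1.2, 0.591, 0.048, 1.609, -0.033, 0.943, -0.034], TCP at [198.129, -697.406, 231.302] pointing down, gripper open.
Joint ranges: [-2.69, 2.69], [-0.47, 2.24], [-1.27, 1.36], [0.19, 2.51], [-1.53, 4.68], [0.08, 2.07], [-3.09, 3.09]. Speed limits (rad/s): [2.57, 2.57, 3.14, 3.14, 3.14, 3.14, 3.14].

## Interface

Orientations are given as [roll, pitch, yaw] about the fixed x, y, z axes, in that order (R = Rz(yaw) Ry(pitch) Rx(roll)).
In Python, from station import arm, viewer, spot_in, cut_out gives the robot as it stands.
- The arm moves only by the tool step_arm, never from a script. Its argument "commands" is a list of rows, each a list of 7 numbers: the shift along the tool's x, y, z in cm, then the turn, a rotation vector about the tool's x, y, z in degrees, then the finger opening in cm, from 0 to 8.54. In form: [[tx, ty, tz, ax, ay, az, claw], ...]. A call has 1 to 12 rows; each row is the pose to reach, as a shift and turn from the pose commanded when the call began, along the tool's axes at that moment; what a row does not reach only later rows make up. A row lasts 1/10 s, in which the tool goes at most 50 mm and 8.59 degrees, less where a joint would pass 70% of its speed; a pose out of reach is approached as far as the arm can. A call with a gripper value outside its range is refused whole. The fingers move at their own pace and stop on an object; the grip force is fixed at half the most. Time passes only in rows, so rows that repeat a pose let the fingers close. It gives the time, the measured TCP pose, the force and the opening at its end, in the units of the state.
- arm.get_state(): the state, without advancing time (a new reading comes with each control period).
- viewer.read_camera(name): name is "scene" or "top" or "wrist"; returns a dict with "color" (420x560x3 uint8, red, green, blue), "vertical_fov" (degrees; the focal length in pixels is half the picture's height over the tangent of half this angle, whatever the lens; pixels are square), "cx", "cy" (the principal point, pixels), "R" (3x3) and "t" (3): a world point X has camera coordinates R X + t; the wrist camera has in their place "mount" (4x4, takes a point from camera to tool coordinates, whose origin is the TCP and whose axes are the flange's). Camera axes: x right, y down, z forward; pixel columns grow to the right and rows downward; lengths in mm; the calibration is good to about 2 mm. A picture is of the moment at which its call begins: read the wrist's pose just before it. There is no depth.
- arm.close_job(): hands the job in, once; it reports no verdict.
Trained networks look in a picture, given as the dict that the camera call returned (one of the last four; its "shot" number tells which), for a name from the list of things; names that differ only in an ending like _2 or _b are one class to them, and where a whole thing is asked for, a point or a joint stands for the part that bears it (a point fixed in the world has none). Each returns a list of dicts, best first, with "confidence" (0 to 1); they miss things now and then, are a little off and sometimes report something else, mostly with a low value. They report only what shows in the picture. A call takes as long as a camera call. They do not tell look-alikes from the thing itself.
- spot_in(picture, label): "position" ([column, row] as shares, 0 to 1, of the picture: columns of its width, rows of its height, amid what is visible of it).
- cut_out(picture, label): "region" (420x560 bool, what is visible of it) and "position" ([column, row] as shares, 0 to 1, of the picture: columns of its width, rows of its height, amid what is visible of it).
The state is a dict: "time_s": time; "qpos": joint angles; "dq": joint speeds; "joint_torque": joint torques, N m; "ee_pos": TCP position; "tool_rot": TCP orientation; "contact_force": force on the tool from outside, world axes, zero at the start; "wrist_torque": the same for the moment, N m; "opening": finger opening in mm.
Only numpy, scipy, OpenCV 4.12 (cv2) and the standard library are available. Lean on these libraries where they do the work, as an engineer would, in place of code of your own. Each camera call takes 0.05 s, during which the arm holds its last target.

## Working session

There is one attempt and no reset: what is moved stays moved. The work goes in short steps, Python scripts to look and compute and a tool call to move; the robot and the scene stay as the last step left them, time stands still between calls to the robot, and variables do not carry over. Pictures are saved under pics/ and viewed, and the job is handed in when it is done.

Besides the shell and the picture viewer there is one more tool, called after "Emit:" by a JSON object that holds its "name" and its "arguments", one argument or row to a line. step_arm: Moves the arm, as the interface text tells. Its arguments: {"type":"object","properties":{"commands":{"type":"array","items":{"type":"array","items":{"type":"number"}}}},"required":["commands"]}

```bash
ls -la; mkdir -p pics
cat > h.py <<'E'
import numpy as np, cv2
from station import arm, viewer, spot_in, cut_out
def save(p,name): cv2.imwrite('pics/'+name, p['color'][:,:,::-1])
def f(p): return p['color'].shape[0]/2/np.tan(np.radians(p['vertical_fov'])/2)
E
python3 - <<'E'
from h import *
print(arm.get_state())
for n in ['scene','top','wrist']:
    p=viewer.read_camera(n); save(p,n+'0.png')
    print({k:v for k,v in p.items() if k!='color'})
E
```

```text
total 12
drwxr-xr-x  3 agent agent 4096 Dec  7 13:49 .
drwxr-xr-x 23 root  root  4096 Dec  7 13:49 ..
drwxr-xr-x  2 agent agent 4096 Dec  7 13:49 pics
{'time_s': 0.0, 'qpos': array([ 1.20050959,  0.59210907,  0.04833199,  1.60982599, -0.03329566,
        0.94269327, -0.03364575]), 'dq': array([ 7.83243710e-04, -1.02095720e-03,  2.07436649e-04, -2.31328497e-05,
       -5.44676857e-04,  1.21088051e-03, -8.14920956e-04]), 'joint_torque': array([-3.81192121e-04, -5.48694384e+01,  1.54645465e+00, -1.98123211e+01,
        9.41652863e-03,  8.77366634e-03, -1.43474118e-06]), 'ee_pos': array([ 197.87871177, -696.6165988 ,  230.14765375]), 'tool_rot': array([-3.13936706e+00,  1.46844155e-04,  2.76897455e-01]), 'contact_force': array([ 0.1469452 , -1.22842171, -0.38225346]), 'wrist_torque': array([ 0.01525383,  0.03421325, -0.00059291]), 'opening': 85.40456333329925}
{'vertical_fov': 44.18209630519991, 'cx': 287.13024182321817, 'cy': 212.14764752591392, 'R': array([[-0.26512971,  0.96392836, -0.02341687],
       [ 0.57698515,  0.13914901, -0.80481407],
       [-0.77252467, -0.2268913 , -0.59306489]]), 't': array([ 245.50017137, -312.9149353 , 1669.30383019]), 'shot': 1}
{'vertical_fov': 44.09613425546692, 'cx': 279.52769145857815, 'cy': 201.9666312609265, 'R': array([[-0.02498713, -0.99962729,  0.01099623],
       [-0.98488168,  0.02272944, -0.17173075],
       [ 0.1714168 , -0.01512104, -0.98508255]]), 't': array([ -53.62551309,  627.62118208, 1310.48011842]), 'shot': 2}
{'vertical_fov': 68.26702195196339, 'cx': 280.7473135692114, 'cy': 208.21502506681247, 'mount': array([[ 1.55283764e-04, -9.47796028e-01, -3.18877196e-01,
         8.31556073e+01],
       [ 9.99999486e-01, -1.72406525e-04,  9.99412651e-04,
        -1.72312302e-01],
       [-1.00221585e-03, -3.18877187e-01,  9.47795513e-01,
        -1.43481159e+02],
       [ 0.00000000e+00,  0.00000000e+00,  0.00000000e+00,
         1.00000000e+00]]), 'shot': 3}
```

View pics/scene0.png

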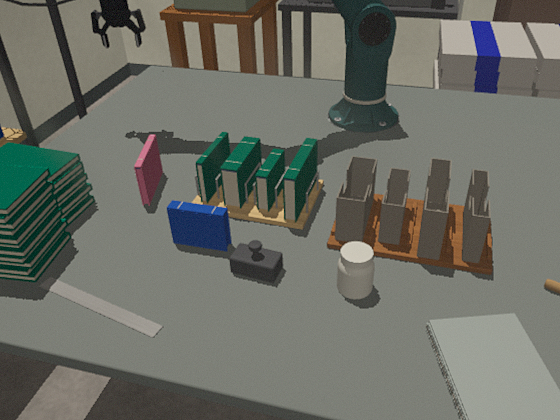

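View pics/top0.png

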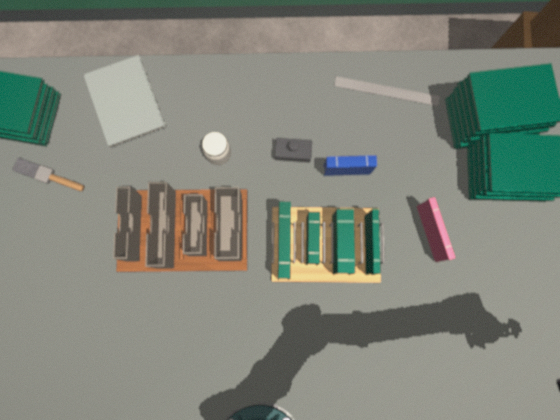

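View pics/wrist0.png

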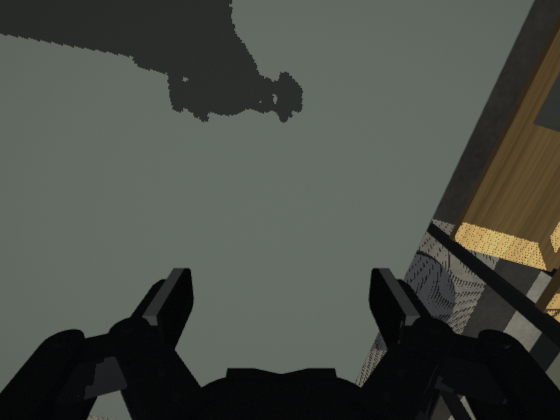

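The top view has +x up and +y to the left. Books from left to right are tall, small, thick, slim. Cases from left to right are slim, tall, small, thick. Next I'll measure each one by mask fitting.

```bash
cat >> h.py <<'E'
DIM={'tall':(190,30,120),'thick':(160,44,110),'slim':(160,18,115),'small':(130,30,100)}
CIN={'tall':(202,40,120),'thick':(172,54,110),'slim':(172,28,115),'small':(142,40,100)}
def proj(p,X):
    c=np.asarray(X)@p['R'].T+p['t']; k=f(p)
    return np.c_[k*c[:,0]/c[:,2]+p['cx'],k*c[:,1]/c[:,2]+p['cy']]
def ray(p,uv,z):
    k=f(p); d=np.array([(uv[0]-p['cx'])/k,(uv[1]-p['cy'])/k,1.])@p['R']; o=-p['R'].T@p['t']
    return o+d*(z-o[2])/d[2]
def box(x,y,yaw,d,z0,z1):
    L,W=d[0]/2,d[1]/2;c,s=np.cos(yaw),np.sin(yaw)
    return np.array([[x+a*L*c-b*W*s,y+a*L*s+b*W*c,z] for z in (z0,z1) for a,b in ((-1,-1),(1,-1),(1,1),(-1,1))])
E
python3 - <<'E'
from h import *
import pickle
T=viewer.read_camera('top');S=viewer.read_camera('scene')
res={}
for k in DIM:
  for kind in ('book_','case_'):
    for n,p in (('T',T),('S',S)):
      r=cut_out(p,kind+k)
      res[kind+k,n]=[(q['confidence'],q['position'],q['region']) for q in r]
      print(kind+k,n,[(round(q['confidence'],2),np.round(np.array(q['position'])*[560,420]).astype(int).tolist(),int(q['region'].sum())) for q in r])
for b in ('glue_jar','weight'):
  for n,p in (('T',T),('S',S)):
      r=cut_out(p,b); print(b,n,[(round(q['confidence'],2),np.round(np.array(q['position'])*[560,420]).astype(int).tolist(),int(q['region'].sum())) for q in r])
pickle.dump((T,S,res),open('d.pkl','wb'))
E
```

```text
book_tall T [(0.79, [285, 234], 996)]
book_tall S [(0.97, [297, 182], 1896), (0.65, [267, 181], 1240)]
case_tall T [(0.91, [161, 225], 2304)]
case_tall S [(0.81, [434, 211], 2283)]
book_thick T [(0.66, [344, 240], 1407)]
book_thick S [(0.63, [241, 168], 1828), (0.39, [358, 271], 1792)]
case_thick T [(0.61, [232, 225], 1972)]
case_thick S [(0.72, [357, 199], 2681)]
book_slim T [(0.71, [370, 243], 992), (0.56, [435, 231], 1285)]
book_slim S [(0.94, [214, 167], 1335), (0.61, [150, 168], 1274)]
case_slim T [(0.58, [126, 226], 1815)]
case_slim S [(0.87, [475, 219], 2051)]
book_small T [(0.85, [314, 240], 757), (0.58, [352, 161], 1016)]
book_small S [(0.92, [201, 227], 2637), (0.72, [268, 180], 1296)]
case_small T [(0.8, [194, 223], 1408), (0.33, [342, 239], 1410)]
case_small S [(0.93, [393, 208], 1639)]
glue_jar T [(0.84, [216, 150], 727), (0.36, [343, 241], 1356)]
glue_jar S [(0.61, [356, 271], 1879)]
weight T [(0.94, [294, 152], 831)]
weight S [(0.64, [255, 264], 1686)]
```

```bash
cat > fit.py <<'E'
from h import *
import pickle
from scipy.optimize import minimize
T,S,res=pickle.load(open('d.pkl','rb'))
ss=4
def mask(p,X):
    m=np.zeros((420*ss,560*ss),np.uint8)
    h=cv2.convexHull(((proj(p,X)+.5)*ss).astype(np.float32))
    cv2.fillConvexPoly(m,np.round(h).astype(np.int32),1)
    return m.astype(bool)
def big(r): return cv2.resize(r.astype(np.uint8),None,fx=ss,fy=ss,interpolation=0).astype(bool)
def pick(key,n,uv): 
    return big(min(res[key,n],key=lambda q:np.hypot(*(np.array(q[1])*[560,420]-uv)))[2])
G={'book_tall':((285,234),(297,182)),'book_thick':((344,240),(241,168)),'book_slim':((370,243),(214,167)),'book_small':((314,240),(268,180)),
'case_tall':((161,225),(434,211)),'case_thick':((232,225),(357,199)),'case_slim':((126,226),(475,219)),'case_small':((194,223),(393,208))}
out={}
for key,(a,b) in G.items():
    k=key[5:]
    if key[:4]=='book': d=DIM[k];z0=14;z1=14+d[2]
    else: c=CIN[k];d=(c[0]+6,c[1]+6);z0=14;z1=z0+c[2]+3
    A=pick(key,'T',a);B=pick(key,'S',b)
    g=ray(T,a,z1*.8)
    for use in ('TS','T','S'):
        def cost(v):
            X=box(v[0],v[1],v[2]/100,d,z0,z1); s=0
            if 'T' in use: M=mask(T,X); s+=1-(M&A).sum()/(M|A).sum()
            if 'S' in use: M=mask(S,X); s+=1-(M&B).sum()/(M|B).sum()
            return s
        best=min((minimize(cost,[g[0],g[1]+dy,0],method='Nelder-Mead',options=dict(initial_simplex=[[g[0],g[1]+dy,0],[g[0]+15,g[1]+dy,0],[g[0],g[1]+dy+12,0],[g[0],g[1]+dy,5]],xatol=.05,fatol=1e-5)) for dy in (-8,0,8)),key=lambda r:r.fun)
        print(key,use,np.round(best.x[:2],1),'yaw deg',round(np.degrees(best.x[2]/100),2),round(best.fun,3))
        out[key,use]=best.x
pickle.dump(out,open('fit.pkl','wb'))
E
python3 fit.py
```

```text
book_tall TS [521.1 -76. ] yaw deg -1.36 0.16
book_tall T [521.7 -76.4] yaw deg -1.7 0.061
book_tall S [522.1 -74.6] yaw deg -1.78 0.079
book_thick TS [ 516.4 -227.3] yaw deg -0.64 0.251
book_thick T [ 516.6 -227.7] yaw deg -1.71 0.062
book_thick S [ 513.3 -227.4] yaw deg 0.12 0.173
book_slim TS [ 512.  -302.1] yaw deg -1.31 0.263
book_slim T [ 513.4 -302.8] yaw deg -2.17 0.056
book_slim S [ 513.7 -301.2] yaw deg -0.6 0.193
book_small TS [ 528.  -150.5] yaw deg -1.32 0.18
book_small T [ 529.7 -151. ] yaw deg -2.34 0.059
book_small S [ 525.6 -149.7] yaw deg -1.54 0.103
case_tall TS [568.  237.4] yaw deg -1.05 0.122
case_tall T [568.6 237.7] yaw deg -1.2 0.062
case_tall S [567.  237.7] yaw deg -1.06 0.057
case_thick TS [567.5  65.3] yaw deg -0.73 0.075
case_thick T [567.4  65. ] yaw deg -0.74 0.028
case_thick S [567.3  65.8] yaw deg -0.63 0.041
case_slim TS [574.4 323.3] yaw deg -0.68 0.118
case_slim T [574.3 323.1] yaw deg -0.87 0.065
case_slim S [574.6 323.4] yaw deg -0.64 0.049
case_small TS [568.3 151.8] yaw deg 0.12 0.126
case_small T [567.7 149.7] yaw deg 0.33 0.061
case_small S [568.5 152.4] yaw deg 0.09 0.05
```

```bash
cat > fitz.py <<'E'
exec(open('fit.py').read().split('out={}')[0])
out=pickle.load(open('fit.pkl','rb'))
for key,(a,b) in G.items():
    k=key[5:]
    A=pick(key,'T',a);B=pick(key,'S',b)
    if key[:4]=='book': d=DIM[k];h=d[2]
    else: c=CIN[k];d=(c[0]+6,c[1]+6);h=c[2]+3
    def cost(v,w=0):
            X=box(v[0],v[1],v[2]/100,d,v[3],v[3]+h)
            M=mask(T,X); s=1-(M&A).sum()/(M|A).sum()
            M=mask(S,X); return s+1-(M&B).sum()/(M|B).sum()
    x0=np.r_[out[key,'TS'],14.]
    sim=np.array([x0]*5); sim[1,0]+=6;sim[2,1]+=6;sim[3,2]+=3;sim[4,3]+=8
    r=minimize(cost,x0,method='Nelder-Mead',options=dict(initial_simplex=sim,xatol=.03,fatol=1e-5))
    print(key,np.round(r.x,1),round(r.fun,3))
for i in range(3): print(arm.get_state()['ee_pos'],arm.get_state()['tool_rot'])
E
python3 fitz.py
```

```text
book_tall [521.2 -76.   -2.5  11.9] 0.152
book_thick [ 516.4 -227.3   -1.1   14. ] 0.251
book_slim [ 512.1 -302.1   -2.4   14. ] 0.262
book_small [ 526.8 -150.4   -3.2   13.9] 0.179
case_tall [568.  237.4  -1.8  14. ] 0.122
case_thick [567.5  65.3  -1.3  13.9] 0.075
case_slim [574.2 323.2  -1.4  13.6] 0.115
case_small [5.682e+02 1.521e+02 3.000e-01 1.300e+01] 0.123
[ 198.17322168 -697.40468939  231.29988827] [3.14157153e+00 2.00708336e-05 2.76911870e-01]
[ 198.17322168 -697.40468939  231.29988827] [3.14157153e+00 2.00708336e-05 2.76911870e-01]
[ 198.17322168 -697.40468939  231.29988827] [3.14157153e+00 2.00708336e-05 2.76911870e-01]
```

```bash
cat >> h.py <<'E'
from scipy.spatial.transform import Rotation as Ro
def rel(tgt,yaw_deg,start=None):
    s=arm.get_state(); Rc=Ro.from_euler('xyz',s['tool_rot']); 
    Rt=Ro.from_euler('xyz',[np.pi,0,np.radians(yaw_deg)])
    d=Rc.inv().apply(np.array(tgt)-s['ee_pos'])/10
    print('t',round(s['time_s'],2),'at',np.round(s['ee_pos'],1),np.round(np.degrees(s['tool_rot']),2),'F',np.round(s['contact_force'],1),'open',round(s['opening'],1))
    print('rel cm',np.round(d,2),'rot deg',np.round(np.degrees((Rc.inv()*Rt).as_rotvec()),2))
E
python3 -c "
from h import *
rel([517,-227,250],-1.5)"
```

```text
t 1.25 at [ 198.2 -697.4  231.3] [180.     0.    15.87] F [ 0.7  0.2 -0. ] open 85.4
rel cm [ 43.53 -36.53  -1.87] rot deg [ 0.    0.   17.37]
```

Emit:
{"name": "step_arm", "arguments": {
  "commands": [
    [43.5,-36.5,-1.9,0,0,17.4,6.4],
    [43.5,-36.5,-1.9,0,0,17.4,6.4],
    [43.5,-36.5,-1.9,0,0,17.4,6.4],
    [43.5,-36.5,-1.9,0,0,17.4,6.4],
    [43.5,-36.5,-1.9,0,0,17.4,6.4],
    [43.5,-36.5,-1.9,0,0,17.4,6.4],
    [43.5,-36.5,-1.9,0,0,17.4,6.4],
    [43.5,-36.5,-1.9,0,0,17.4,6.4],
    [43.5,-36.5,-1.9,0,0,17.4,6.4],
    [43.5,-36.5,-1.9,0,0,17.4,6.4],
    [43.5,-36.5,-1.9,0,0,17.4,6.4],
    [43.5,-36.5,-1.9,0,0,17.4,6.4]
  ]
}}

```text
time_s: 2.45
ee_pos: [520.7, -221.2, 250.8]
tool_rot: [-3.139, -0.003, -0.018]
contact_force: [0.2, 1.0, 0.8]
opening: 63.6
```

```bash
cat >> h.py <<'E'
def wcam():
    s=arm.get_state(); p=viewer.read_camera('wrist')
    Rt=Ro.from_euler('xyz',s['tool_rot']).as_matrix(); M=np.eye(4);M[:3,:3]=Rt;M[:3,3]=s['ee_pos']
    W=np.linalg.inv(M@p['mount']); p['R']=W[:3,:3];p['t']=W[:3,3]; return p
E
python3 - <<'E'
from h import *
rel([517,-227,250],-1.5)
p=wcam(); save(p,'w1.png')
import pickle
pickle.dump(p,open('w1.pkl','wb'))
im=p['color'][:,:,::-1].copy()
for k,(x,y,a) in {'tall':(521.5,-76,-1.7),'small':(528,-151,-1.7),'thick':(516.5,-227.5,-1.7),'slim':(513.4,-302.5,-1.7)}.items():
    d=DIM[k]; q=proj(p,box(x,y,np.radians(a),d,14,14+d[2])[4:])
    cv2.polylines(im,[np.round(q).astype(int)],True,(0,0,255),1)
cv2.imwrite('pics/w1o.png',im)
E
```

```text
t 2.45 at [ 520.7 -221.2  250.8] [-1.7986e+02 -1.7000e-01 -1.0500e+00] F [0.2 1.  0.8] open 63.6
rel cm [-0.36  0.59  0.08] rot deg [-0.15 -0.17  0.45]
```

View pics/w1o.png

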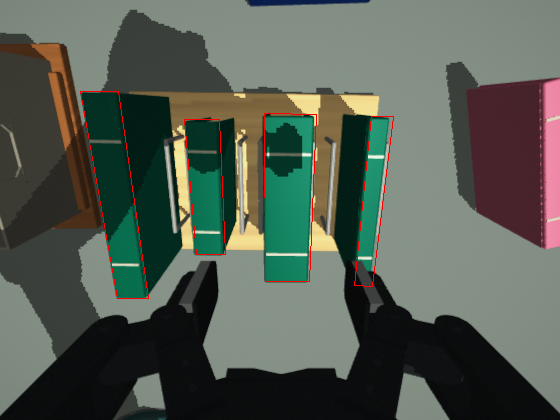

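Run:
```python
import cv2
im=cv2.imread('pics/w1o.png'); cv2.imwrite('pics/w1z.png',cv2.resize(im[80:310,230:410],None,fx=3,fy=2.5,interpolation=0))
```

```text
(no output)
```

View pics/w1z.png

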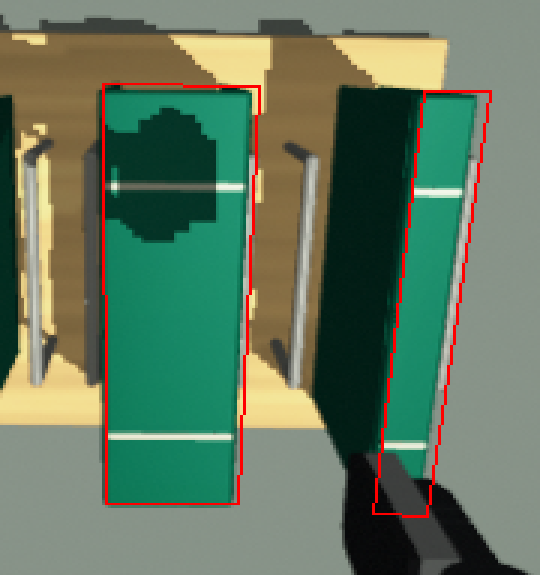

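```bash
python3 -c "
from h import *
rel([516,-226.8,92],-1.7)"
```

```text
t 2.5 at [ 521.6 -220.   250.8] [-179.82   -0.2    -0.94] F [1.2 1.2 0.2] open 64.3
rel cm [-0.6   0.74 15.87] rot deg [-0.19 -0.2   0.76]
```

Emit:
{"name": "step_arm", "arguments": {
  "commands": [
    [0,0,0,0,0,0,6.4],
    [0,0,0,0,0,0,6.4],
    [0,0,0,0,0,0,6.4]
  ]
}}

```text
time_s: 2.8
ee_pos: [515.4, -229.6, 250.2]
tool_rot: [3.141, 0.001, -0.031]
contact_force: [0.1, -0.2, 0.5]
opening: 63.9
```

```bash
python3 -c "
from h import *
rel([516,-226.8,92],-1.7)"
```

```text
t 2.8 at [ 515.4 -229.6  250.2] [ 1.7995e+02  5.0000e-02 -1.7600e+00] F [ 0.1 -0.2  0.5] open 63.9
rel cm [ 0.06 -0.3  15.82] rot deg [ 0.05  0.05 -0.06]
```

```bash
cat >> h.py <<'E'
import json,os
def led(row=None,init=None):
    if init is not None: c=init
    else: c=json.load(open('led.json'))
    if row is not None:
        Rc=Ro.from_matrix(c['R']); c['p']=(np.array(c['p'])+Rc.apply(np.array(row[:3])*10)).tolist()
        c['R']=(Rc*Ro.from_rotvec(np.radians(row[3:6]))).as_matrix().tolist()
    json.dump(c,open('led.json','w')); return c
def plan(*tg):
    s=arm.get_state(); c=led(); Rc=Ro.from_matrix(c['R'])
    print('t',round(s['time_s'],2),'meas',np.round(s['ee_pos'],1),np.round(np.degrees(s['tool_rot']),2),'F',np.round(s['contact_force'],1),'open',round(s['opening'],1),'| cmd',np.round(c['p'],1),np.round(np.degrees(Rc.as_euler('xyz')),2))
    for x,y,z,yaw in tg:
        Rt=Ro.from_euler('xyz',[np.pi,0,np.radians(yaw)])
        print('  ->',(x,y,z,yaw),'cm',np.round(Rc.inv().apply(np.array([x,y,z])-c['p'])/10,2),'deg',np.round(np.degrees((Rc.inv()*Rt).as_rotvec()),2))
E
python3 -c "
from h import *
led(init=dict(p=[198.15,-697.4,231.3],R=Ro.from_euler('xyz',[np.pi,0,.27691]).as_matrix().tolist()),row=[43.5,-36.5,-1.9,0,0,17.4])
plan((516,-227,150,-1.7),(516,-227,92,-1.7))"
```

```text
t 2.8 meas [ 515.4 -229.6  250.2] [ 1.7995e+02  5.0000e-02 -1.7600e+00] F [ 0.1 -0.2  0.5] open 63.9 | cmd [ 516.8 -227.4  250.3] [180.     0.    -1.53]
  -> (516, -227, 150, -1.7) cm [-0.08 -0.04 10.03] deg [-0.   -0.    0.17]
  -> (516, -227, 92, -1.7) cm [-0.08 -0.04 15.83] deg [-0.   -0.    0.17]
```

Emit:
{"name": "step_arm", "arguments": {
  "commands": [
    [-0.1,0,3.0,0,0,0.2,6.4],
    [-0.1,0,6.0,0,0,0.2,6.4],
    [-0.1,0,9.0,0,0,0.2,6.4],
    [-0.1,0,11.5,0,0,0.2,6.4],
    [-0.1,0,13.5,0,0,0.2,6.4],
    [-0.1,0,15.0,0,0,0.2,6.4],
    [-0.1,0,15.8,0,0,0.2,6.4],
    [-0.1,0,15.8,0,0,0.2,6.4],
    [-0.1,0,15.8,0,0,0.2,6.4]
  ]
}}

```text
time_s: 3.7
ee_pos: [515.9, -228.3, 92.7]
tool_rot: [3.141, -0.001, -0.032]
contact_force: [-0.4, -0.1, -0.7]
opening: 63.9
```

```bash
python3 -c "
from h import *
led([-0.1,0,15.8,0,0,.2]);plan()"
```

```text
t 3.7 meas [ 515.9 -228.3   92.7] [ 1.7997e+02 -3.0000e-02 -1.8100e+00] F [-0.4 -0.1 -0.7] open 63.9 | cmd [ 515.8 -227.4   92.3] [180.     0.    -1.73]
```

Emit:
{"name": "step_arm", "arguments": {
  "commands": [
    [0,0,0,0,0,0,5.2],
    [0,0,0,0,0,0,4.6],
    [0,0,0,0,0,0,4.0],
    [0,0,0,0,0,0,3.0],
    [0,0,0,0,0,0,2.0],
    [0,0,0,0,0,0,2.0]
  ]
}}

```text
time_s: 4.3
ee_pos: [516.5, -226.9, 93.4]
tool_rot: [-3.141, -0.001, -0.03]
contact_force: [-1.1, 2.2, 5.4]
opening: 43.0
```

```bash
python3 -c "
from h import *
plan(); p=wcam(); save(p,'w2.png')"
```

```text
t 4.3 meas [ 516.5 -226.9   93.4] [-1.7998e+02 -8.0000e-02 -1.7200e+00] F [-1.1  2.2  5.4] open 43.0 | cmd [ 515.8 -227.4   92.3] [180.     0.    -1.73]
```

View pics/w2.png

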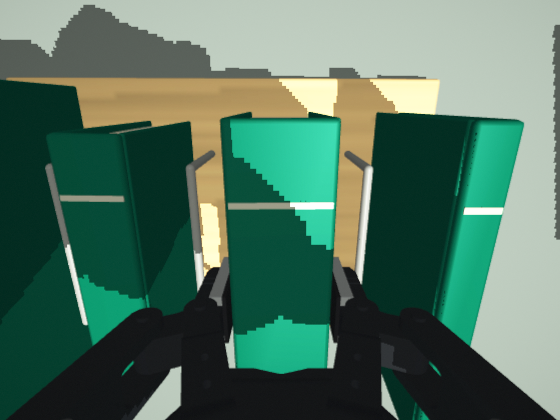

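```bash
python3 -c "
from h import *
plan((516,-227.3,235,-1.7),(567.5,65.3,237,-1.0))"
```

```text
t 4.35 meas [ 516.5 -226.9   93.4] [-1.7999e+02 -8.0000e-02 -1.7100e+00] F [-0.1  1.6  6.2] open 43.3 | cmd [ 515.8 -227.4   92.3] [180.     0.    -1.73]
  -> (516, -227.3, 235, -1.7) cm [ 2.000e-02 -1.000e-02 -1.427e+01] deg [-0.   -0.   -0.03]
  -> (567.5, 65.3, 237, -1.0) cm [  4.28 -29.41 -14.47] deg [-0.   -0.   -0.73]
```

Emit:
{"name": "step_arm", "arguments": {
  "commands": [
    [0,0,-0.8,0,0,0,2],
    [0,0,-2.5,0,0,0,2],
    [0,0,-5.5,0,0,0,2],
    [0,0,-9.0,0,0,0,2],
    [0,0,-12,0,0,0,2],
    [0,0,-13.8,0,0,0,2],
    [0,0,-14.5,0,0,0,2],
    [0.1,-1.0,-14.5,0,0,0,2],
    [0.5,-3.0,-14.5,0,0,0,2],
    [1.0,-6.0,-14.5,0,0,-0.3,2],
    [1.5,-10.0,-14.5,0,0,-0.5,2],
    [2.0,-14.0,-14.5,0,0,-0.7,2]
  ]
}}

```text
time_s: 5.55
ee_pos: [538.4, -86.1, 235.2]
tool_rot: [-3.141, 0.004, -0.019]
contact_force: [1.0, -0.1, -5.3]
opening: 43.2
```

```bash
python3 -c "
from h import *
led([2,-14,-14.5,0,0,-.7])
plan((567.5,65.3,237,-1.0))"
```

```text
t 5.55 meas [538.4 -86.1 235.2] [-179.97    0.24   -1.08] F [ 1.  -0.1 -5.3] open 43.2 | cmd [540.  -88.  237.3] [180.     0.    -1.03]
  -> (567.5, 65.3, 237, -1.0) cm [  2.47 -15.38   0.03] deg [-0.   -0.   -0.03]
```

Emit:
{"name": "step_arm", "arguments": {
  "commands": [
    [0.6,-4.0,0,0,0,0,2],
    [1.3,-8.0,0,0,0,0,2],
    [1.9,-11.5,0,0,0,0,2],
    [2.3,-14.0,0,0,0,0,2],
    [2.5,-15.2,0,0,0,0,2],
    [2.5,-15.4,0,0,0,0,2],
    [2.5,-15.4,0,0,0,0,2],
    [2.5,-15.4,0,0,0,0,2]
  ]
}}

```text
time_s: 6.35
ee_pos: [567.2, 62.8, 236.8]
tool_rot: [3.14, 0.001, -0.021]
contact_force: [-0.3, -1.2, -4.9]
opening: 43.0
```

```bash
cat > ov.py <<'E'
from h import *
import sys
# overlay: held book bottom/top (relative to measured TCP) and cases
def ov(name,held=None,H=0,zoom=None,cases=((567.4,65.3,-.8,'thick'),(568.6,151.3,-.8,'small'),(569,237.3,-.8,'tall'),(573,323.3,-.8,'slim'))):
    s=arm.get_state(); p=wcam(); im=p['color'][:,:,::-1].copy(); im=cv2.resize(im,None,fx=1.4,fy=1.4)
    def pl(X,col): cv2.polylines(im,[np.round((proj(p,X)+.5)*1.4-.5).astype(int)],True,col,1)
    for x,y,a,k in cases:
        c=CIN[k]; pl(box(x,y,np.radians(a),(c[0]+6,c[1]+6),14,17+c[2])[4:],(0,0,255)); pl(box(x,y,np.radians(a),c,14,17+c[2])[4:],(0,255,255))
    if held:
        d=DIM[held]; q=s['ee_pos']; zb=q[2]-H; X=box(q[0],q[1],s['tool_rot'][2],d,zb,zb+d[2]); pl(X[4:],(255,0,255)); pl(X[:4],(255,128,0))
    cv2.imwrite('pics/'+name,im); return p
E
python3 -c "
from ov import *
led([2.5,-15.4,0,0,0,0])
plan((567.5,65.3,237,-1.0))
ov('w3.png','thick',78.3)
rel([567.5,65.3,237],-1)"
```

```text
t 6.35 meas [567.2  62.8 236.8] [ 1.799e+02  8.000e-02 -1.220e+00] F [-0.3 -1.2 -4.9] open 43.0 | cmd [567.8  65.5 237.3] [180.     0.    -1.03]
  -> (567.5, 65.3, 237, -1.0) cm [-0.03  0.02  0.03] deg [-0.   -0.   -0.03]
t 6.4 at [567.4  62.9 237. ] [ 1.7992e+02  5.0000e-02 -1.2400e+00] F [-0.2  0.2 -5.9] open 43.3
rel cm [ 0.01 -0.24 -0.  ] rot deg [ 0.08  0.05 -0.24]
```

View pics/w3.png

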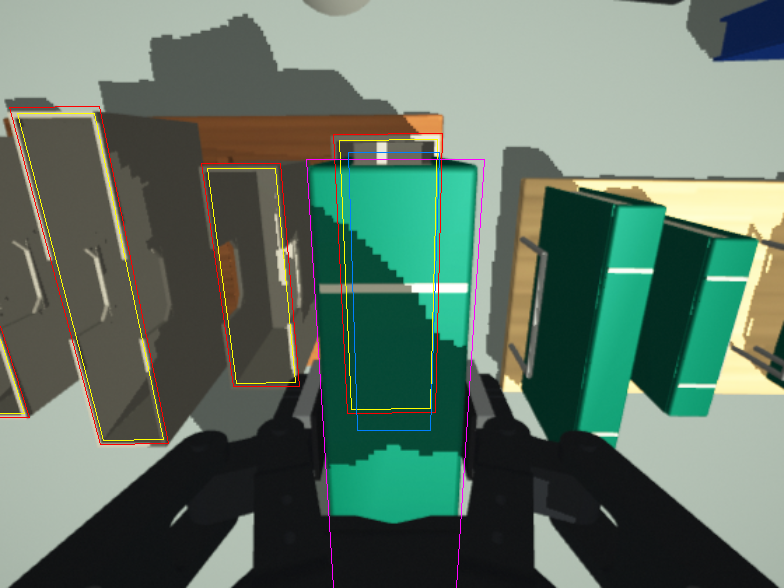

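Emit:
{"name": "step_arm", "arguments": {
  "commands": [
    [0,0,0.4,0,0,0,2],
    [0,0,0.8,0,0,0,2],
    [0,0,0.8,0,0,0,2],
    [0,0,0.8,0,0,0,2]
  ]
}}

```text
time_s: 6.8
ee_pos: [567.6, 65.2, 229.0]
tool_rot: [3.141, 0.001, -0.018]
contact_force: [0.5, 0.6, -5.2]
opening: 43.2
```

```bash
python3 -c "
from ov import *
led([0,0,.8,0,0,0])
plan()
for i in range(4):
  viewer.read_camera('wrist') ; print(arm.get_state()['ee_pos'], arm.get_state()['dq'].round(3))
"
```

```text
t 6.8 meas [567.6  65.2 229. ] [ 1.7999e+02  4.0000e-02 -1.0600e+00] F [ 0.5  0.6 -5.2] open 43.2 | cmd [567.8  65.5 229.3] [180.     0.    -1.03]
[567.85715876  65.35382754 229.2323642 ] [-0.003 -0.002 -0.    -0.005 -0.    -0.001 -0.001]
[567.93119783  65.45918333 229.33804038] [-0.003 -0.002 -0.001 -0.002  0.     0.002  0.   ]
[567.95105284  65.5314022  229.39067433] [-0.003 -0.    -0.    -0.001 -0.001  0.001 -0.   ]
[567.99632742  65.53308304 229.45533545] [-0.001 -0.    -0.002  0.001  0.    -0.     0.001]
```

Emit:
{"name": "step_arm", "arguments": {
  "commands": [
    [-0.05,0,1.0,0,0,0,2],
    [-0.05,0,2.5,0,0,0,2],
    [-0.05,0,4.0,0,0,0,2],
    [-0.05,0,5.5,0,0,0,2],
    [-0.05,0,6.5,0,0,0,2],
    [-0.05,0,7.0,0,0,0,2],
    [-0.05,0,7.0,0,0,0,2]
  ]
}}

```text
time_s: 7.7
ee_pos: [566.9, 65.4, 158.5]
tool_rot: [3.141, 0.002, -0.018]
contact_force: [-0.0, -0.7, -5.1]
opening: 43.2
```

```bash
python3 -c "
from ov import *
led([-.05,0,7,0,0,0])
plan()
T=viewer.read_camera('top');S=viewer.read_camera('scene');save(T,'t2.png');save(S,'s2.png')
cv2.imwrite('pics/s2z.png',cv2.resize(S['color'][100:280,280:510,::-1],None,fx=3,fy=3))
"
```

```text
t 7.7 meas [566.9  65.4 158.5] [ 1.7998e+02  9.0000e-02 -1.0400e+00] F [-0.  -0.7 -5.1] open 43.2 | cmd [567.3  65.5 159.3] [180.     0.    -1.03]
```

View pics/s2z.png

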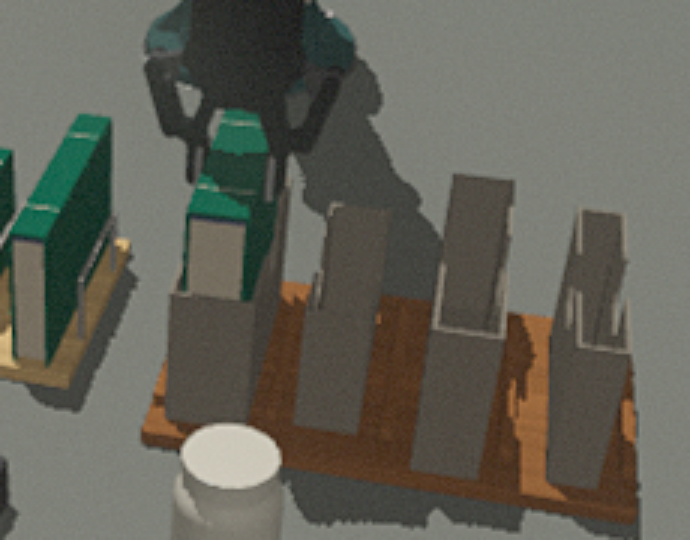

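Thick is inside its case with no side force. I'll lower it to about 3 mm above the floor, then creep down.

Emit:
{"name": "step_arm", "arguments": {
  "commands": [
    [0,0,1.0,0,0,0,2],
    [0,0,2.5,0,0,0,2],
    [0,0,4.0,0,0,0,2],
    [0,0,5.2,0,0,0,2],
    [0,0,5.9,0,0,0,2],
    [0,0,6.1,0,0,0,2],
    [0,0,6.2,0,0,0,2],
    [0,0,6.25,0,0,0,2],
    [0,0,6.3,0,0,0,2],
    [0,0,6.35,0,0,0,2]
  ]
}}

```text
time_s: 8.8
ee_pos: [567.8, 65.5, 96.4]
tool_rot: [-3.141, -0.001, -0.018]
contact_force: [-1.3, 1.0, 2.6]
opening: 43.5
```

```bash
python3 -c "
from ov import *
led([0,0,6.35,0,0,0])
plan()
"
```

```text
t 8.8 meas [567.8  65.5  96.4] [-1.7999e+02 -6.0000e-02 -1.0400e+00] F [-1.3  1.   2.6] open 43.5 | cmd [567.3  65.5  95.8] [180.     0.    -1.03]
```

Emit:
{"name": "step_arm", "arguments": {
  "commands": [
    [0,0,0.05,0,0,0,2],
    [0,0,0.05,0,0,0,2],
    [0,0,0.05,0,0,0,4.2],
    [0,0,0.05,0,0,0,4.6],
    [0,0,0.05,0,0,0,5.2],
    [0,0,0.05,0,0,0,5.8],
    [0,0,0.05,0,0,0,5.8]
  ]
}}

```text
time_s: 9.5
ee_pos: [567.6, 65.5, 95.2]
tool_rot: [-3.142, -0.0, -0.018]
contact_force: [-0.5, 0.1, -0.1]
opening: 58.1
```

```bash
python3 -c "
from ov import *
led([0,0,.05,0,0,0])
p=ov('w4.png'); S=viewer.read_camera('scene')
cv2.imwrite('pics/s3z.png',cv2.resize(S['color'][100:280,280:510,::-1],None,fx=3,fy=3))
plan((567,65.5,235,-1.2),(528,-151,235,-1.8))
"
```

```text
t 9.6 meas [567.4  65.4  95.2] [180.    -0.    -1.04] F [ 0.6  0.2 -0.4] open 57.9 | cmd [567.3  65.5  95.3] [180.     0.    -1.03]
  -> (567, 65.5, 235, -1.2) cm [ -0.03   0.   -13.97] deg [-0.   -0.    0.17]
  -> (528, -151, 235, -1.8) cm [ -3.54  21.72 -13.97] deg [-0.   -0.    0.77]
```

View pics/w4.png

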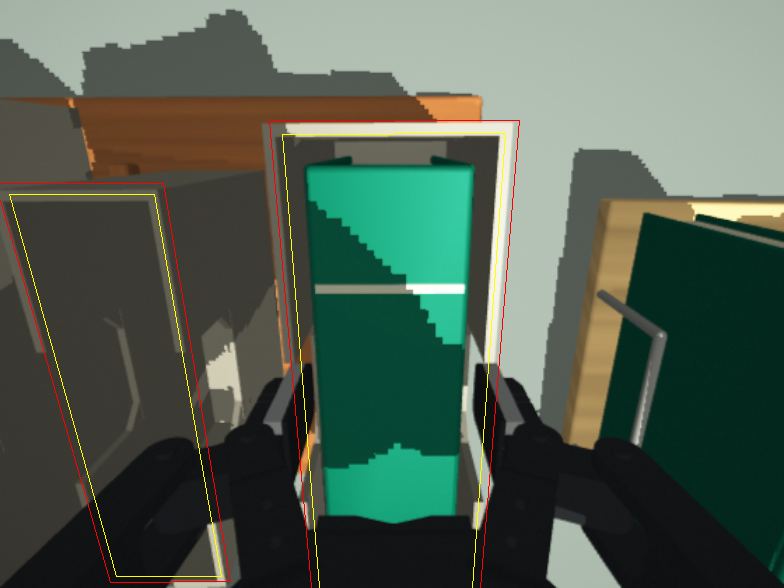

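View pics/s3z.png

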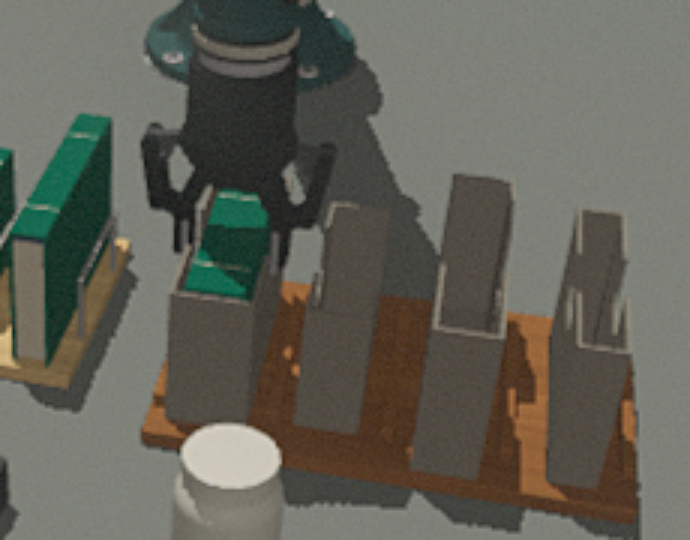

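```bash
python3 -c "
from ov import *
plan((567,65.5,200,-1.2),(527.5,-151,200,-1.8))
"
```

```text
t 9.6 meas [567.4  65.4  95.2] [180.    -0.    -1.04] F [ 0.6  0.2 -0.4] open 57.9 | cmd [567.3  65.5  95.3] [180.     0.    -1.03]
  -> (567, 65.5, 200, -1.2) cm [ -0.03   0.   -10.47] deg [-0.   -0.    0.17]
  -> (527.5, -151, 200, -1.8) cm [ -3.59  21.72 -10.47] deg [-0.   -0.    0.77]
```

Emit:
{"name": "step_arm", "arguments": {
  "commands": [
    [0,0,-1.0,0,0,0,5.8],
    [0,0,-3.5,0,0,0,5.8],
    [0,0,-7.0,0,0,0,5.8],
    [0,1.0,-9.5,0,0,0,5.8],
    [-0.5,4.0,-10.5,0,0,0.3,5.4],
    [-1.3,8.0,-10.5,0,0,0.6,5.4],
    [-2.0,12.5,-10.5,0,0,0.8,5.4],
    [-2.7,16.5,-10.5,0,0,0.8,5.4],
    [-3.2,19.5,-10.5,0,0,0.8,5.4],
    [-3.5,21.2,-10.5,0,0,0.8,5.4],
    [-3.6,21.7,-10.5,0,0,0.8,5.4],
    [-3.6,21.7,-10.5,0,0,0.8,5.4]
  ]
}}

```text
time_s: 10.8
ee_pos: [527.3, -151.3, 200.7]
tool_rot: [-3.142, -0.0, -0.034]
contact_force: [0.0, 0.5, -0.2]
opening: 53.9
```

```bash
cat >> ov.py <<'E'
def ovb(name,books):
    p=wcam(); im=cv2.resize(p['color'][:,:,::-1],None,fx=1.4,fy=1.4)
    for k,x,y,a in books:
        d=DIM[k]; cv2.polylines(im,[np.round((proj(p,box(x,y,np.radians(a),d,14,14+d[2])[4:])+.5)*1.4-.5).astype(int)],True,(0,0,255),1)
    cv2.imwrite('pics/'+name,im)
E
python3 -c "
from ov import *
led([-3.6,21.7,-10.5,0,0,.8])
plan()
ovb('w5.png',[('small',527.5,-151,-1.8),('tall',521.5,-76,-1.8),('slim',513,-302.5,-2)])
"
```

```text
t 10.8 meas [ 527.3 -151.3  200.7] [-1.80e+02 -3.00e-02 -1.92e+00] F [ 0.   0.5 -0.2] open 53.9 | cmd [ 527.4 -150.8  200.3] [180.     0.    -1.83]
```

View pics/w5.png

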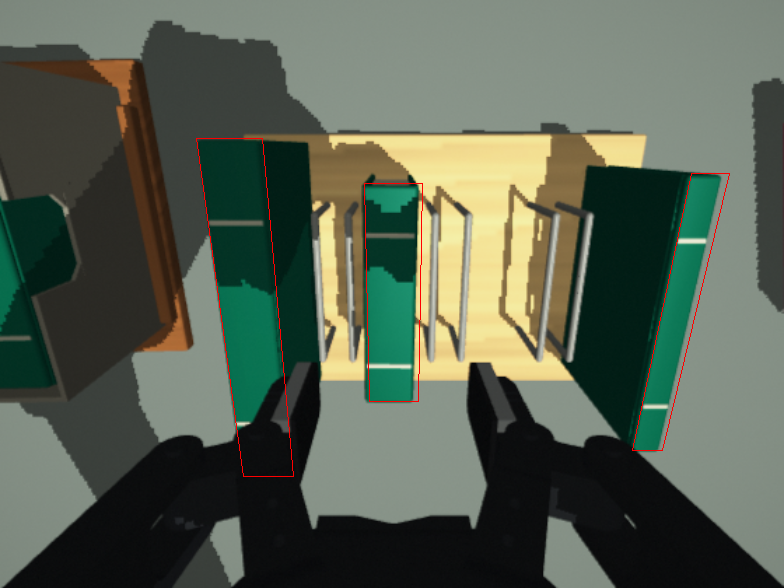

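```bash
python3 -c "
from ov import *
plan((527,-150.2,83,-1.9))
"
```

```text
t 10.85 meas [ 527.7 -150.   200.6] [-1.7996e+02 -3.0000e-02 -1.8100e+00] F [0.6 0.9 0.6] open 53.9 | cmd [ 527.4 -150.8  200.3] [180.     0.    -1.83]
  -> (527, -150.2, 83, -1.9) cm [-0.04 -0.06 11.73] deg [-0.   -0.    0.07]
```

Emit:
{"name": "step_arm", "arguments": {
  "commands": [
    [-0.05,-0.05,1.5,0,0,0,5.4],
    [-0.05,-0.05,4.5,0,0,0,5.4],
    [-0.05,-0.05,7.5,0,0,0,5.4],
    [-0.05,-0.05,9.8,0,0,0,5.4],
    [-0.05,-0.05,11.2,0,0,0,5.4],
    [-0.05,-0.05,11.7,0,0,0,5.4],
    [-0.05,-0.05,11.7,0,0,0,5.4],
    [-0.05,-0.05,11.7,0,0,0,4.2],
    [-0.05,-0.05,11.7,0,0,0,3.4],
    [-0.05,-0.05,11.7,0,0,0,2.5],
    [-0.05,-0.05,11.7,0,0,0,1.5],
    [-0.05,-0.05,11.7,0,0,0,1.5]
  ]
}}

```text
time_s: 12.05
ee_pos: [527.9, -150.1, 84.5]
tool_rot: [-3.141, -0.002, -0.032]
contact_force: [-0.5, 1.4, 6.1]
opening: 29.5
```

```bash
python3 -c "
from ov import *
led([-.05,-.05,11.7,0,0,0])
plan((527,-150.2,235,-1.9),(568.3,152,235,-.8))
"
```

```text
t 12.05 meas [ 527.9 -150.1   84.5] [-1.7999e+02 -1.2000e-01 -1.8400e+00] F [-0.5  1.4  6.1] open 29.5 | cmd [ 526.9 -150.3   83.3] [180.     0.    -1.83]
  -> (527, -150.2, 235, -1.9) cm [ 1.000e-02 -1.000e-02 -1.517e+01] deg [-0.   -0.    0.07]
  -> (568.3, 152, 235, -0.8) cm [  3.17 -30.35 -15.17] deg [-0.   -0.   -1.03]
```

Emit:
{"name": "step_arm", "arguments": {
  "commands": [
    [0,0,-0.8,0,0,0,1.5],
    [0,0,-2.5,0,0,0,1.5],
    [0,0,-5.5,0,0,0,1.5],
    [0,0,-9.5,0,0,0,1.5],
    [0,0,-12.8,0,0,0,1.5],
    [0,0,-14.6,0,0,0,1.5],
    [0,-0.3,-15.2,0,0,0,1.5],
    [0.1,-1.3,-15.2,0,0,0,1.5],
    [0.4,-3.5,-15.2,0,0,0,1.5],
    [0.8,-7.0,-15.2,0,0,-0.3,1.5],
    [1.2,-11.0,-15.2,0,0,-0.5,1.5],
    [1.6,-15.0,-15.2,0,0,-0.7,1.5]
  ]
}}

```text
time_s: 13.25
ee_pos: [546.2, 1.1, 233.3]
tool_rot: [3.142, 0.004, -0.02]
contact_force: [1.4, -0.7, -2.2]
opening: 29.0
```

```bash
python3 -c "
from ov import *
led([1.6,-15,-15.2,0,0,-.7])
plan((568.3,152,235,-.8))
"
```

```text
t 13.25 meas [546.2   1.1 233.3] [180.     0.24  -1.14] F [ 1.4 -0.7 -2.2] open 29.0 | cmd [547.7  -0.9 235.3] [180.     0.    -1.13]
  -> (568.3, 152, 235, -0.8) cm [  1.76 -15.33   0.03] deg [-0.   -0.   -0.33]
```

Emit:
{"name": "step_arm", "arguments": {
  "commands": [
    [0.4,-4.0,0,0,0,-0.1,1.5],
    [0.9,-8.0,0,0,0,-0.3,1.5],
    [1.3,-11.5,0,0,0,-0.3,1.5],
    [1.6,-14.0,0,0,0,-0.3,1.5],
    [1.75,-15.1,0,0,0,-0.3,1.5],
    [1.75,-15.3,0,0,0,-0.3,1.5],
    [1.75,-15.3,0,0,0,-0.3,1.5],
    [1.75,-15.3,0,0,0,-0.3,1.5],
    [1.75,-15.3,0,0,0,-0.3,1.5],
    [1.75,-15.3,0,0,0,-0.3,1.5]
  ]
}}

```text
time_s: 14.25
ee_pos: [568.3, 150.3, 235.4]
tool_rot: [3.141, 0.0, -0.017]
contact_force: [-0.6, -0.4, -2.8]
opening: 29.3
```

```bash
python3 -c "
from ov import *
led([1.75,-15.3,0,0,0,-.3])
plan()
ov('w6.png','small',70.5)
"
```

```text
t 14.25 meas [568.3 150.3 235.4] [179.97   0.    -0.96] F [-0.6 -0.4 -2.8] open 29.3 | cmd [568.2 151.7 235.3] [180.     0.    -0.83]
```

View pics/w6.png

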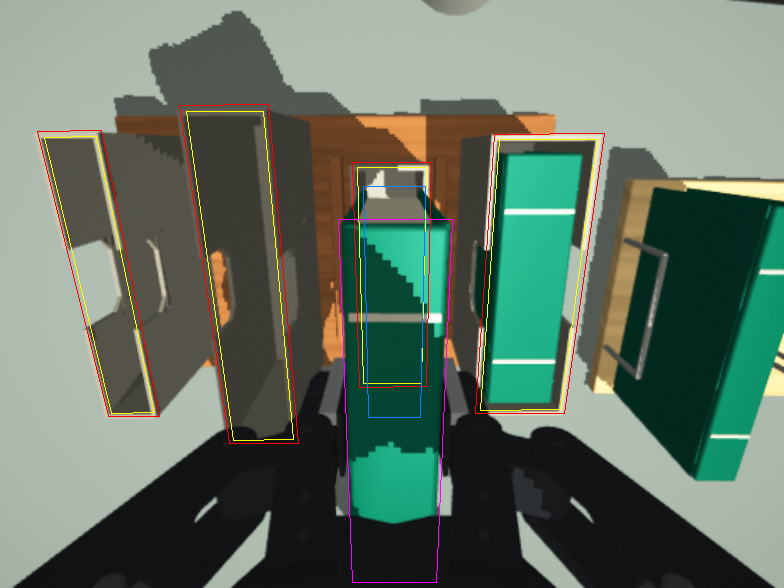

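Emit:
{"name": "step_arm", "arguments": {
  "commands": [
    [0,0,1.0,0,0,0,1.5],
    [0,0,2.5,0,0,0,1.5],
    [0,0,4.5,0,0,0,1.5],
    [0,0,6.0,0,0,0,1.5],
    [0,0,7.5,0,0,0,1.5],
    [0,0,9.0,0,0,0,1.5],
    [0,0,10.5,0,0,0,1.5],
    [0,0,12.0,0,0,0,1.5],
    [0,0,13.3,0,0,0,1.5],
    [0,0,14.0,0,0,0,1.5],
    [0,0,14.3,0,0,0,1.5],
    [0,0,14.4,0,0,0,1.5]
  ]
}}

```text
time_s: 15.5
ee_pos: [568.4, 151.7, 91.1]
tool_rot: [-3.142, 0.0, -0.015]
contact_force: [0.2, -0.4, -1.4]
opening: 29.3
```

```bash
python3 -c "
from ov import *
led([0,0,14.4,0,0,0])
plan()
ov('w7.png')
"
```

```text
t 15.5 meas [568.4 151.7  91.1] [-180.      0.     -0.84] F [ 0.2 -0.4 -1.4] open 29.3 | cmd [568.2 151.7  91.3] [180.     0.    -0.83]
```

View pics/w7.png

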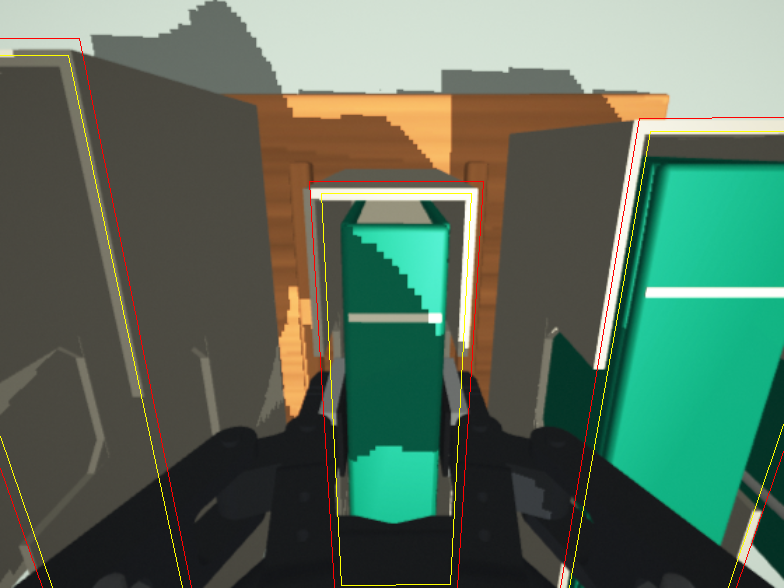

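Emit:
{"name": "step_arm", "arguments": {
  "commands": [
    [0,0,0.1,0,0,0,1.5],
    [0,0,0.2,0,0,0,1.5],
    [0,0,0.25,0,0,0,1.5],
    [0,0,0.3,0,0,0,1.5],
    [0,0,0.35,0,0,0,1.5],
    [0,0,0.35,0,0,0,1.5],
    [0,0,0.35,0,0,0,1.5]
  ]
}}

```text
time_s: 16.25
ee_pos: [568.3, 151.7, 87.8]
tool_rot: [3.142, 0.0, -0.015]
contact_force: [-1.3, -0.2, -1.3]
opening: 28.6
```

```bash
python3 -c "
from ov import *
led([0,0,.35,0,0,0])
plan()
"
```

```text
t 16.25 meas [568.3 151.7  87.8] [180.     0.    -0.84] F [-1.3 -0.2 -1.3] open 28.6 | cmd [568.2 151.7  87.8] [180.     0.    -0.83]
```

Emit:
{"name": "step_arm", "arguments": {
  "commands": [
    [0,0,0.05,0,0,0,1.5],
    [0,0,0.1,0,0,0,1.5],
    [0,0,0.1,0,0,0,1.5]
  ]
}}

```text
time_s: 16.55
ee_pos: [568.2, 151.8, 87.5]
tool_rot: [-3.142, 0.0, -0.015]
contact_force: [-1.9, 0.7, 5.2]
opening: 29.1
```

```bash
python3 -c "
from ov import *
led([0,0,.1,0,0,0])
plan()
"
```

```text
t 16.55 meas [568.2 151.8  87.5] [-180.      0.     -0.84] F [-1.9  0.7  5.2] open 29.1 | cmd [568.2 151.7  86.8] [180.     0.    -0.83]
```

Emit:
{"name": "step_arm", "arguments": {
  "commands": [
    [0,0,0,0,0,0,2.7],
    [0,0,0,0,0,0,3.1],
    [0,0,0,0,0,0,3.8],
    [0,0,0,0,0,0,4.6],
    [0,0,0,0,0,0,4.6]
  ]
}}

```text
time_s: 17.05
ee_pos: [568.5, 151.7, 86.7]
tool_rot: [3.142, -0.0, -0.015]
contact_force: [0.1, 0.2, 0.1]
opening: 46.0
```

```bash
python3 -c "
from ov import *
S=viewer.read_camera('scene')
cv2.imwrite('pics/s4z.png',cv2.resize(S['color'][100:280,280:510,::-1],None,fx=3,fy=3))
plan((568,151.7,210,-.8),(521.3,-75.8,215,-1.8))
"
```

```text
t 17.1 meas [568.4 151.7  86.7] [ 1.8e+02 -1.0e-02 -8.4e-01] F [ 0.4  0.9 -0.7] open 45.9 | cmd [568.2 151.7  86.8] [180.     0.    -0.83]
  -> (568, 151.7, 210, -0.8) cm [ -0.02   0.   -12.32] deg [-0.   -0.   -0.03]
  -> (521.3, -75.8, 215, -1.8) cm [ -4.36  22.82 -12.82] deg [-0.   -0.    0.97]
```

View pics/s4z.png

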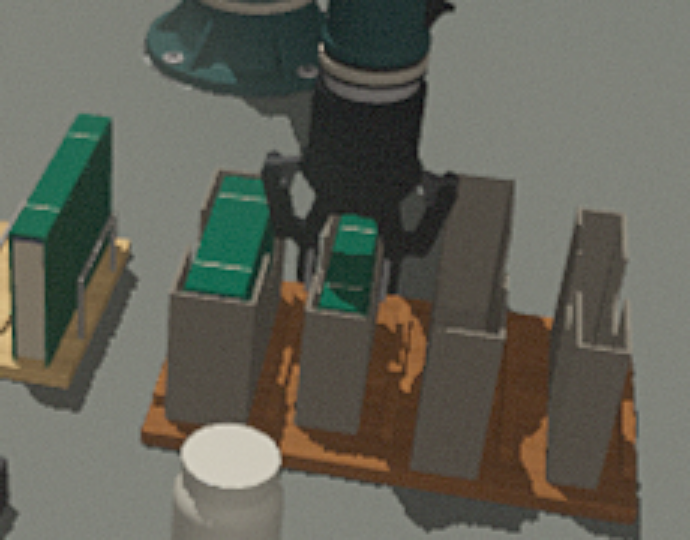

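Small is home. Next is tall.

Emit:
{"name": "step_arm", "arguments": {
  "commands": [
    [0,0,-1.0,0,0,0,4.6],
    [0,0,-3.5,0,0,0,4.6],
    [0,0,-7.5,0,0,0,4.6],
    [-0.1,0.5,-11.0,0,0,0,4.6],
    [-0.7,3.0,-12.8,0,0,0.3,5.4],
    [-1.5,7.0,-12.8,0,0,0.6,5.4],
    [-2.4,12.0,-12.8,0,0,1.0,5.4],
    [-3.2,16.5,-12.8,0,0,1.0,5.4],
    [-3.9,20.0,-12.8,0,0,1.0,5.4],
    [-4.3,22.2,-12.8,0,0,1.0,5.4],
    [-4.4,22.8,-12.8,0,0,1.0,5.4],
    [-4.4,22.8,-12.8,0,0,1.0,5.4]
  ]
}}

```text
time_s: 18.3
ee_pos: [521.0, -76.2, 215.3]
tool_rot: [-3.142, -0.001, -0.034]
contact_force: [-0.1, 1.3, -0.1]
opening: 54.1
```

```bash
python3 -c "
from ov import *
led([-4.4,22.8,-12.8,0,0,1.0])
plan((521.2,-76,103,-1.8))
ovb('w8.png',[('tall',521.5,-76,-1.8)])
"
```

```text
t 18.3 meas [521.  -76.2 215.3] [-1.80e+02 -4.00e-02 -1.95e+00] F [-0.1  1.3 -0.1] open 54.1 | cmd [520.9 -75.6 214.8] [180.     0.    -1.83]
  -> (521.2, -76, 103, -1.8) cm [ 0.03  0.04 11.18] deg [-0.   -0.   -0.03]
```

View pics/w8.png

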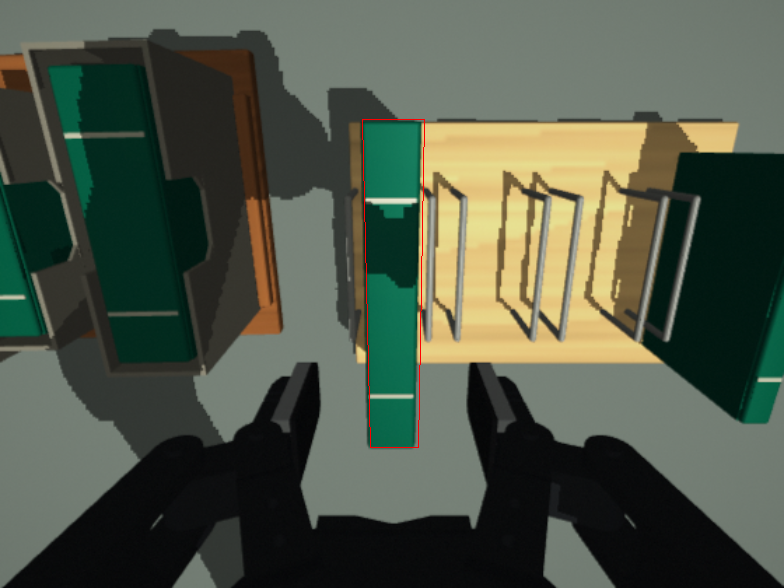

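Emit:
{"name": "step_arm", "arguments": {
  "commands": [
    [0,0,1.5,0,0,0,5.4],
    [0,0,4.5,0,0,0,5.4],
    [0,0,7.5,0,0,0,5.4],
    [0,0,9.6,0,0,0,5.4],
    [0,0,10.8,0,0,0,5.4],
    [0,0,11.2,0,0,0,5.4],
    [0,0,11.2,0,0,0,5.4],
    [0,0,11.2,0,0,0,4.2],
    [0,0,11.2,0,0,0,3.4],
    [0,0,11.2,0,0,0,2.5],
    [0,0,11.2,0,0,0,1.5],
    [0,0,11.2,0,0,0,1.5]
  ]
}}

```text
time_s: 19.55
ee_pos: [521.8, -75.4, 103.9]
tool_rot: [-3.141, -0.002, -0.032]
contact_force: [-0.7, 0.7, 5.6]
opening: 29.1
```

```bash
python3 -c "
from ov import *
led([0,0,11.2,0,0,0])
plan((521,-75.6,255,-1.8),(568.3,237.5,255,-.9))
"
```

```text
t 19.55 meas [521.8 -75.4 103.9] [-1.7999e+02 -1.1000e-01 -1.8500e+00] F [-0.7  0.7  5.6] open 29.1 | cmd [520.9 -75.6 102.8] [180.     0.    -1.83]
  -> (521, -75.6, 255, -1.8) cm [ 1.000e-02  0.000e+00 -1.522e+01] deg [-0.   -0.   -0.03]
  -> (568.3, 237.5, 255, -0.9) cm [  3.73 -31.44 -15.22] deg [-0.   -0.   -0.93]
```

Emit:
{"name": "step_arm", "arguments": {
  "commands": [
    [0,0,-0.8,0,0,0,1.5],
    [0,0,-2.5,0,0,0,1.5],
    [0,0,-5.5,0,0,0,1.5],
    [0,0,-9.5,0,0,0,1.5],
    [0,0,-12.8,0,0,0,1.5],
    [0,0,-14.6,0,0,0,1.5],
    [0,-0.3,-15.2,0,0,0,1.5],
    [0.1,-1.3,-15.2,0,0,0,1.5],
    [0.4,-3.5,-15.2,0,0,0,1.5],
    [0.9,-7.0,-15.2,0,0,-0.3,1.5],
    [1.4,-11.0,-15.2,0,0,-0.5,1.5],
    [1.9,-15.0,-15.2,0,0,-0.7,1.5]
  ]
}}

```text
time_s: 20.75
ee_pos: [543.0, 75.5, 252.4]
tool_rot: [3.141, 0.005, -0.02]
contact_force: [0.3, -0.9, -5.9]
opening: 29.1
```

```bash
python3 -c "
from ov import *
led([1.9,-15,-15.2,0,0,-.7])
plan((568.3,237.5,255,-.9))
"
```

```text
t 20.75 meas [543.   75.5 252.4] [179.97   0.27  -1.14] F [ 0.3 -0.9 -5.9] open 29.1 | cmd [544.7  73.7 254.8] [180.     0.    -1.13]
  -> (568.3, 237.5, 255, -0.9) cm [  2.04 -16.42  -0.02] deg [-0.   -0.   -0.23]
```

Emit:
{"name": "step_arm", "arguments": {
  "commands": [
    [0.5,-4.0,0,0,0,-0.1,1.5],
    [1.0,-8.0,0,0,0,-0.2,1.5],
    [1.5,-12,0,0,0,-0.2,1.5],
    [1.8,-14.8,0,0,0,-0.2,1.5],
    [2.0,-16.1,0,0,0,-0.2,1.5],
    [2.0,-16.4,0,0,0,-0.2,1.5],
    [2.0,-16.4,0,0,0,-0.2,1.5],
    [2.0,-16.4,0,0,0,-0.2,1.5],
    [2.0,-16.4,0,0,0,-0.2,1.5],
    [2.0,-16.4,0,0,0,-0.2,1.5]
  ]
}}

```text
time_s: 21.75
ee_pos: [568.2, 235.6, 254.9]
tool_rot: [3.141, -0.0, -0.019]
contact_force: [0.7, 0.1, -4.7]
opening: 29.1
```

```bash
python3 -c "
from ov import *
led([2.0,-16.4,0,0,0,-.2])
plan()
ov('w9.png','tall',90)
"
```

```text
t 21.75 meas [568.2 235.6 254.9] [179.96  -0.    -1.07] F [ 0.7  0.1 -4.7] open 29.1 | cmd [567.9 237.3 254.8] [180.     0.    -0.93]
```

View pics/w9.png

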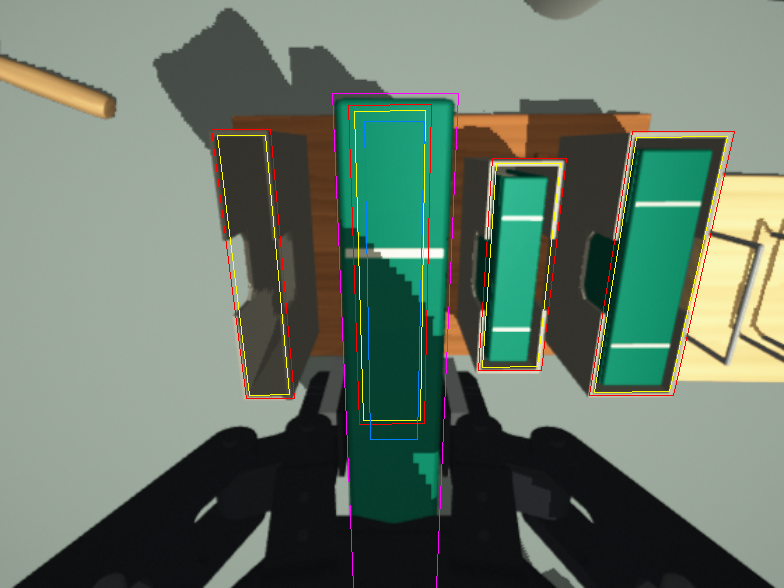

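Emit:
{"name": "step_arm", "arguments": {
  "commands": [
    [0,0,1.0,0,0,0,1.5],
    [0,0,2.0,0,0,0,1.5],
    [0,0,3.0,0,0,0,1.5],
    [0,0,4.0,0,0,0,1.5],
    [0,0,5.0,0,0,0,1.5],
    [0,0,5.5,0,0,0,1.5],
    [0,0,5.5,0,0,0,1.5]
  ]
}}

```text
time_s: 22.5
ee_pos: [567.3, 237.0, 198.5]
tool_rot: [3.141, 0.002, -0.016]
contact_force: [0.2, -0.5, -6.0]
opening: 28.8
```

```bash
python3 -c "
from ov import *
led([0,0,5.5,0,0,0])
plan()
S=viewer.read_camera('scene')
cv2.imwrite('pics/s5z.png',cv2.resize(S['color'][80:280,280:510,::-1],None,fx=3,fy=3))
"
```

```text
t 22.5 meas [567.3 237.  198.5] [ 1.7994e+02  1.2000e-01 -9.4000e-01] F [ 0.2 -0.5 -6. ] open 28.8 | cmd [567.9 237.3 199.8] [180.     0.    -0.93]
```

View pics/s5z.png

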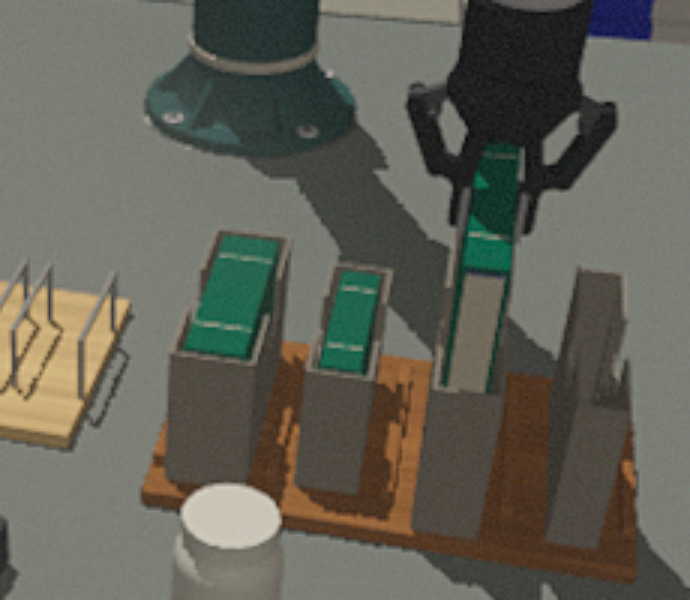

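Emit:
{"name": "step_arm", "arguments": {
  "commands": [
    [0,0,1.0,0,0,0,1.5],
    [0,0,2.5,0,0,0,1.5],
    [0,0,4.0,0,0,0,1.5],
    [0,0,5.5,0,0,0,1.5],
    [0,0,7.0,0,0,0,1.5],
    [0,0,8.1,0,0,0,1.5],
    [0,0,8.7,0,0,0,1.5],
    [0,0,8.9,0,0,0,1.5],
    [0,0,9.0,0,0,0,1.5],
    [0,0,9.05,0,0,0,1.5],
    [0,0,9.1,0,0,0,1.5],
    [0,0,9.15,0,0,0,1.5]
  ]
}}

```text
time_s: 23.75
ee_pos: [568.3, 237.4, 108.8]
tool_rot: [-3.141, -0.001, -0.016]
contact_force: [-0.7, 0.6, -5.5]
opening: 29.0
```

```bash
python3 -c "
from ov import *
led([0,0,9.15,0,0,0])
plan()
"
```

```text
t 23.75 meas [568.3 237.4 108.8] [-1.7997e+02 -5.0000e-02 -9.4000e-01] F [-0.7  0.6 -5.5] open 29.0 | cmd [567.9 237.3 108.3] [180.     0.    -0.93]
```

Emit:
{"name": "step_arm", "arguments": {
  "commands": [
    [0,0,0.05,0,0,0,1.5],
    [0,0,0.1,0,0,0,1.5],
    [0,0,0.15,0,0,0,1.5],
    [0,0,0.2,0,0,0,1.5],
    [0,0,0.2,0,0,0,1.5]
  ]
}}

```text
time_s: 24.25
ee_pos: [567.9, 237.4, 107.0]
tool_rot: [-3.142, 0.0, -0.016]
contact_force: [-3.1, -0.1, 2.3]
opening: 29.3
```

```bash
python3 -c "
from ov import *
led([0,0,.2,0,0,0])
plan()
"
```

```text
t 24.25 meas [567.9 237.4 107. ] [-180.      0.     -0.93] F [-3.1 -0.1  2.3] open 29.3 | cmd [567.9 237.3 106.3] [180.     0.    -0.93]
```

Emit:
{"name": "step_arm", "arguments": {
  "commands": [
    [0,0,0.05,0,0,0,1.5],
    [0,0,0.05,0,0,0,1.5],
    [0,0,0.05,0,0,0,2.7],
    [0,0,0.05,0,0,0,3.1],
    [0,0,0.05,0,0,0,3.8],
    [0,0,0.05,0,0,0,4.6],
    [0,0,0.05,0,0,0,4.6]
  ]
}}

```text
time_s: 24.95
ee_pos: [568.4, 237.3, 105.8]
tool_rot: [-3.141, -0.001, -0.017]
contact_force: [-0.5, 0.1, -0.2]
opening: 45.7
```

```bash
python3 -c "
from ov import *
led([0,0,.05,0,0,0])
S=viewer.read_camera('scene')
cv2.imwrite('pics/s6z.png',cv2.resize(S['color'][80:280,280:510,::-1],None,fx=3,fy=3))
plan((568,237.4,225,-.9),(513,-302,225,-2))
"
```

```text
t 25.0 meas [568.3 237.3 105.8] [-1.7999e+02 -3.0000e-02 -9.4000e-01] F [0.3 0.2 0.2] open 46.0 | cmd [567.9 237.3 105.8] [180.     0.    -0.93]
  -> (568, 237.4, 225, -0.9) cm [ 1.000e-02 -1.000e-02 -1.192e+01] deg [-0.   -0.   -0.03]
  -> (513, -302, 225, -2) cm [ -4.61  54.01 -11.92] deg [-0.   -0.    1.07]
```

View pics/s6z.png

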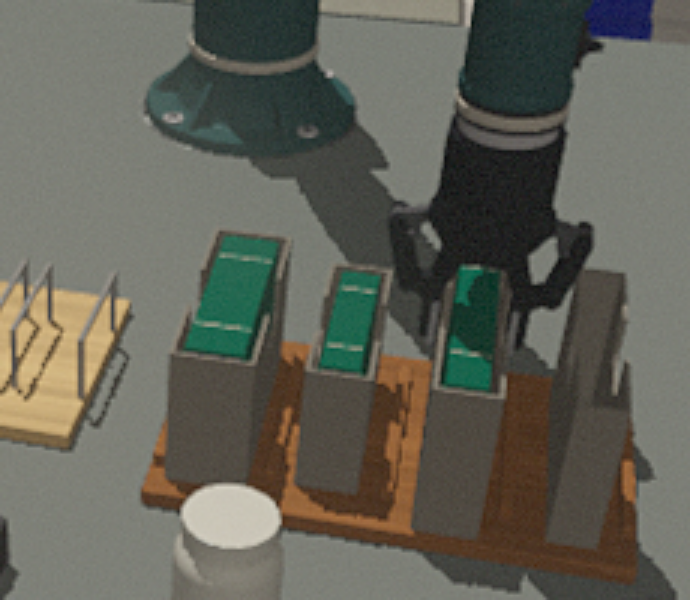

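Emit:
{"name": "step_arm", "arguments": {
  "commands": [
    [0,0,-1.0,0,0,0,4.6],
    [0,0,-3.5,0,0,0,4.6],
    [0,0,-7.5,0,0,0,4.6],
    [-0.1,0.5,-11.0,0,0,0,4.6],
    [-0.3,3.0,-11.9,0,0,0.1,4.6],
    [-0.7,7.0,-11.9,0,0,0.3,4.6],
    [-1.1,12.0,-11.9,0,0,0.4,4.6],
    [-1.5,17.0,-11.9,0,0,0.5,4.6],
    [-1.9,22.0,-11.9,0,0,0.6,4.6],
    [-2.3,27.0,-11.9,0,0,0.7,4.6],
    [-2.7,32.0,-11.9,0,0,0.8,4.6],
    [-3.2,37.0,-11.9,0,0,0.9,4.6]
  ]
}}

```text
time_s: 26.2
ee_pos: [529.9, -133.1, 225.7]
tool_rot: [3.141, -0.002, -0.032]
contact_force: [1.3, -0.7, -0.6]
opening: 45.9
```

Emit:
{"name": "step_arm", "arguments": {
  "commands": [
    [-0.4,4.5,0,0,0,0.1,4.6],
    [-0.8,9.0,0,0,0,0.2,4.6],
    [-1.1,12.5,0,0,0,0.2,4.6],
    [-1.3,15.2,0,0,0,0.2,4.6],
    [-1.4,16.7,0,0,0,0.2,4.6],
    [-1.4,17.0,0,0,0,0.2,4.6],
    [-1.4,17.0,0,0,0,0.2,4.6],
    [-1.4,17.0,0,0,0,0.2,4.6],
    [-1.4,17.0,0,0,0,0.2,4.6]
  ]
}}

```text
time_s: 27.1
ee_pos: [511.2, -298.4, 224.8]
tool_rot: [-3.141, 0.0, -0.032]
contact_force: [0.2, 0.4, -1.0]
opening: 46.2
```

```bash
python3 -c "
from ov import *
led([-3.2,37,-11.9,0,0,.9]);led([-1.4,17,0,0,0,.2])
plan((513,-302,98,-2))
ovb('w10.png',[('slim',513,-302,-2)])
"
```

```text
t 27.1 meas [ 511.2 -298.4  224.8] [-179.94    0.     -1.86] F [ 0.2  0.4 -1. ] open 46.2 | cmd [ 510.5 -301.6  224.8] [180.     0.    -2.03]
  -> (513, -302, 98, -2) cm [ 0.25  0.03 12.68] deg [-0.   -0.   -0.03]
```

View pics/w10.png

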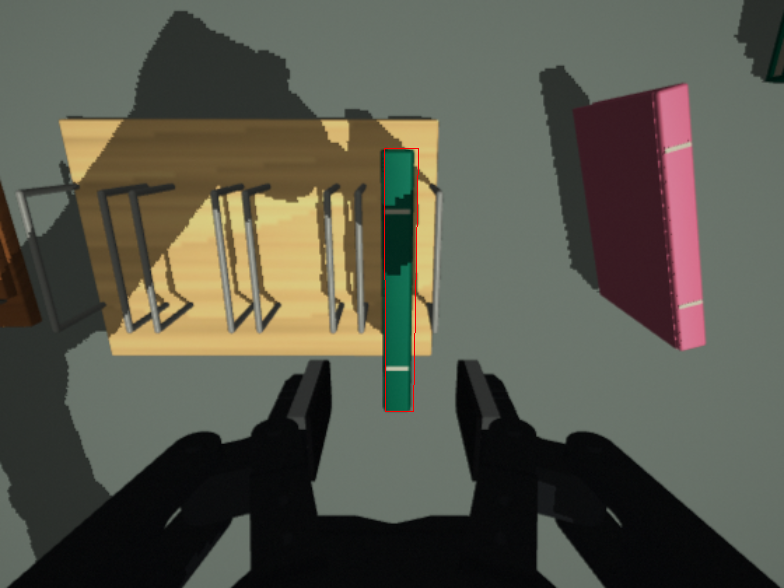

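Emit:
{"name": "step_arm", "arguments": {
  "commands": [
    [0.1,0,1.5,0,0,0,4.6],
    [0.25,0,4.5,0,0,0,4.6],
    [0.25,0,8.0,0,0,0,4.6],
    [0.25,0,10.8,0,0,0,4.6],
    [0.25,0,12.2,0,0,0,4.6],
    [0.25,0,12.7,0,0,0,4.6],
    [0.25,0,12.7,0,0,0,4.6],
    [0.25,0,12.7,0,0,0,3.2],
    [0.25,0,12.7,0,0,0,2.2],
    [0.25,0,12.7,0,0,0,1.2],
    [0.25,0,12.7,0,0,0,0.5],
    [0.25,0,12.7,0,0,0,0.5]
  ]
}}

```text
time_s: 28.35
ee_pos: [514.1, -301.0, 99.2]
tool_rot: [3.141, -0.002, -0.036]
contact_force: [-0.4, 0.3, 6.3]
opening: 17.3
```

```bash
python3 -c "
from ov import *
led([.25,0,12.7,0,0,0])
plan((513,-302,250,-2),(572.8,323.3,250,-.8))
"
```

```text
t 28.35 meas [ 514.1 -301.    99.2] [ 1.7995e+02 -1.3000e-01 -2.0400e+00] F [-0.4  0.3  6.3] open 17.3 | cmd [ 513.  -301.7   97.8] [180.     0.    -2.03]
  -> (513, -302, 250, -2) cm [  0.     0.03 -15.22] deg [-0.   -0.   -0.03]
  -> (572.8, 323.3, 250, -0.8) cm [  3.76 -62.67 -15.22] deg [-0.   -0.   -1.23]
```

Emit:
{"name": "step_arm", "arguments": {
  "commands": [
    [0,0,-0.8,0,0,0,0.5],
    [0,0,-2.5,0,0,0,0.5],
    [0,0,-5.5,0,0,0,0.5],
    [0,0,-9.5,0,0,0,0.5],
    [0,0,-12.8,0,0,0,0.5],
    [0,0,-14.6,0,0,0,0.5],
    [0,-0.3,-15.2,0,0,0,0.5],
    [0.1,-1.3,-15.2,0,0,0,0.5],
    [0.2,-3.5,-15.2,0,0,0,0.5],
    [0.4,-7.0,-15.2,0,0,-0.2,0.5],
    [0.7,-11.0,-15.2,0,0,-0.3,0.5],
    [0.9,-15.0,-15.2,0,0,-0.4,0.5]
  ]
}}

```text
time_s: 29.55
ee_pos: [525.9, -148.5, 247.7]
tool_rot: [-3.14, 0.004, -0.029]
contact_force: [1.1, 0.4, -2.1]
opening: 17.0
```

Emit:
{"name": "step_arm", "arguments": {
  "commands": [
    [0.3,-4.0,0,0,0,-0.1,0.5],
    [0.5,-8.0,0,0,0,-0.2,0.5],
    [0.7,-12.0,0,0,0,-0.3,0.5],
    [0.9,-16.0,0,0,0,-0.4,0.5],
    [1.2,-20.0,0,0,0,-0.4,0.5],
    [1.4,-24.0,0,0,0,-0.4,0.5],
    [1.7,-28.0,0,0,0,-0.4,0.5]
  ]
}}

```text
time_s: 30.25
ee_pos: [550.2, 130.4, 247.6]
tool_rot: [3.141, 0.005, -0.021]
contact_force: [0.6, -0.3, -2.7]
opening: 17.0
```

```bash
python3 -c "
from ov import *
led([.9,-15,-15.2,0,0,-.4]);led([1.7,-28,0,0,0,-.4])
plan((572.8,323.3,250,-.8))
p=ov('w11.png','slim',85.2)
"
```

```text
t 30.25 meas [550.2 130.4 247.6] [179.94   0.26  -1.18] F [ 0.6 -0.3 -2.7] open 17.0 | cmd [552.3 127.3 249.8] [180.     0.    -1.23]
  -> (572.8, 323.3, 250, -0.8) cm [  1.63 -19.64  -0.02] deg [-0.   -0.   -0.43]
```

View pics/w11.png

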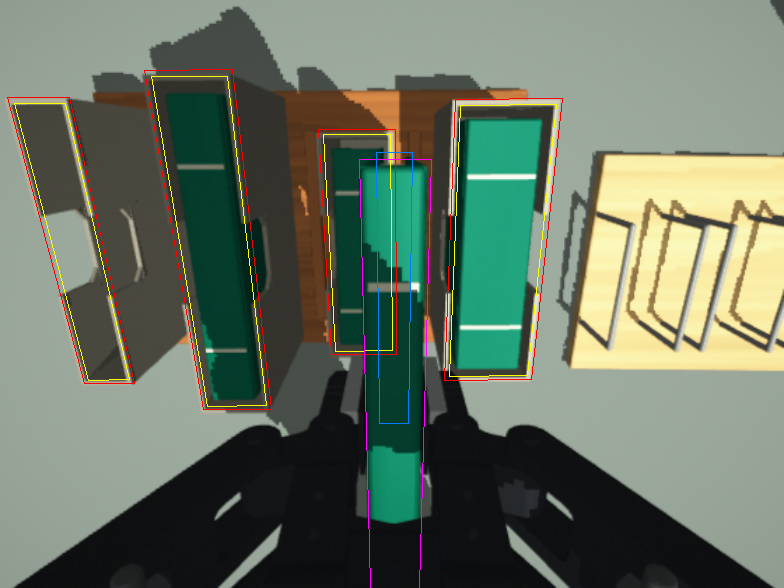

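Emit:
{"name": "step_arm", "arguments": {
  "commands": [
    [0.4,-4.5,0,0,0,-0.1,0.5],
    [0.8,-9.0,0,0,0,-0.2,0.5],
    [1.1,-13.0,0,0,0,-0.4,0.5],
    [1.4,-16.5,0,0,0,-0.4,0.5],
    [1.6,-18.8,0,0,0,-0.4,0.5],
    [1.6,-19.6,0,0,0,-0.4,0.5],
    [1.6,-19.7,0,0,0,-0.4,0.5],
    [1.6,-19.7,0,0,0,-0.4,0.5],
    [1.6,-19.7,0,0,0,-0.4,0.5],
    [1.6,-19.7,0,0,0,-0.4,0.5],
    [1.6,-19.7,0.5,0,0,-0.4,0.5],
    [1.6,-19.7,0.8,0,0,-0.4,0.5]
  ]
}}

```text
time_s: 31.5
ee_pos: [572.7, 324.2, 241.5]
tool_rot: [3.141, 0.0, -0.015]
contact_force: [-0.4, -0.6, -2.9]
opening: 17.3
```

```bash
python3 -c "
from ov import *
led([1.6,-19.7,.8,0,0,-.4])
plan()
p=ov('w12.png','slim',85.2)
"
```

```text
t 31.5 meas [572.7 324.2 241.5] [ 1.7998e+02  1.0000e-02 -8.9000e-01] F [-0.4 -0.6 -2.9] open 17.3 | cmd [572.5 323.9 241.8] [180.     0.    -0.83]
```

View pics/w12.png

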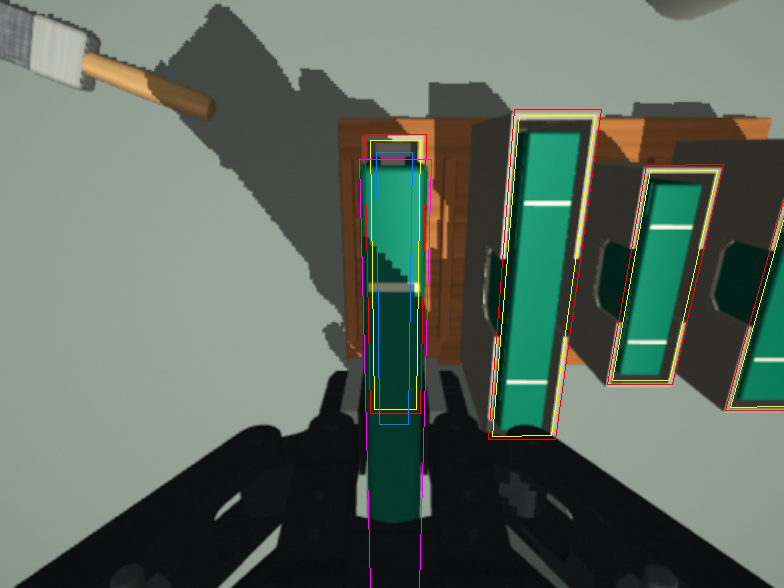

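Emit:
{"name": "step_arm", "arguments": {
  "commands": [
    [0,-0.0,1.0,0,0,0,0.5],
    [0,0,2.0,0,0,0,0.5],
    [0,0,3.0,0,0,0,0.5],
    [0,0,4.0,0,0,0,0.5],
    [0,0,4.5,0,0,0,0.5],
    [0,0,4.5,0,0,0,0.5]
  ]
}}

```text
time_s: 32.15
ee_pos: [572.0, 324.5, 195.4]
tool_rot: [3.14, 0.002, -0.015]
contact_force: [-0.1, -0.2, -2.5]
opening: 17.3
```

```bash
python3 -c "
from ov import *
led([0,0,4.5,0,0,0])
plan()
p=ov('w13.png','slim',85.2)
S=viewer.read_camera('scene')
cv2.imwrite('pics/s7z.png',cv2.resize(S['color'][80:280,280:510,::-1],None,fx=3,fy=3))
"
```

```text
t 32.15 meas [572.  324.5 195.4] [ 1.7992e+02  1.2000e-01 -8.3000e-01] F [-0.1 -0.2 -2.5] open 17.3 | cmd [572.5 323.9 196.8] [180.     0.    -0.83]
```

View pics/s7z.png

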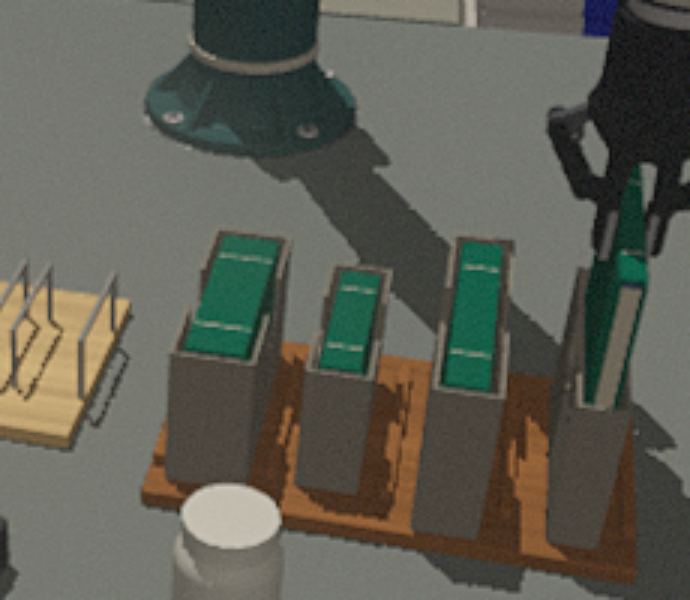

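Emit:
{"name": "step_arm", "arguments": {
  "commands": [
    [0,0.05,1.0,0,0,0,0.5],
    [0,0.05,2.5,0,0,0,0.5],
    [0,0.05,4.0,0,0,0,0.5],
    [0,0.05,5.5,0,0,0,0.5],
    [0,0.05,7.0,0,0,0,0.5],
    [0,0.05,8.2,0,0,0,0.5],
    [0,0.05,8.8,0,0,0,0.5],
    [0,0.05,9.0,0,0,0,0.5],
    [0,0.05,9.1,0,0,0,0.5],
    [0,0.05,9.2,0,0,0,0.5],
    [0,0.05,9.25,0,0,0,0.5],
    [0,0.05,9.3,0,0,0,0.5]
  ]
}}

```text
time_s: 33.45
ee_pos: [573.0, 324.6, 104.3]
tool_rot: [-3.141, -0.001, -0.015]
contact_force: [-0.3, 0.0, -2.5]
opening: 17.0
```

```bash
python3 -c "
from ov import *
led([0,0.05,9.3,0,0,0])
plan()
"
```

```text
t 33.45 meas [573.  324.6 104.3] [-1.7997e+02 -5.0000e-02 -8.4000e-01] F [-0.3  0.  -2.5] open 17.0 | cmd [572.5 323.4 103.8] [180.     0.    -0.83]
```

Emit:
{"name": "step_arm", "arguments": {
  "commands": [
    [0,0,0.05,0,0,0,0.5],
    [0,0,0.1,0,0,0,0.5],
    [0,0,0.15,0,0,0,0.5],
    [0,0,0.2,0,0,0,0.5],
    [0,0,0.2,0,0,0,0.5]
  ]
}}

```text
time_s: 33.95
ee_pos: [572.6, 324.5, 102.3]
tool_rot: [3.142, 0.0, -0.015]
contact_force: [-3.0, -1.4, 4.2]
opening: 16.8
```

```bash
python3 -c "
from ov import *
led([0,0,.2,0,0,0])
plan()
"
```

```text
t 33.95 meas [572.6 324.5 102.3] [ 1.8e+02  1.0e-02 -8.4e-01] F [-3.  -1.4  4.2] open 16.8 | cmd [572.5 323.4 101.8] [180.     0.    -0.83]
```

Emit:
{"name": "step_arm", "arguments": {
  "commands": [
    [0,0,0,0,0,0,1.5],
    [0,0,0,0,0,0,1.9],
    [0,0,0,0,0,0,2.6],
    [0,0,0,0,0,0,3.4],
    [0,0,0,0,0,0,3.8],
    [0,0,0,0,0,0,3.8]
  ]
}}

```text
time_s: 34.55
ee_pos: [572.8, 324.4, 101.7]
tool_rot: [-3.142, -0.0, -0.015]
contact_force: [0.7, -0.1, 0.3]
opening: 38.0
```

```bash
python3 -c "
from ov import *
plan()
p=ov('w14.png')
"
```

```text
t 34.55 meas [572.8 324.4 101.7] [-180.     -0.     -0.84] F [ 0.7 -0.1  0.3] open 38.0 | cmd [572.5 323.4 101.8] [180.     0.    -0.83]
```

View pics/w14.png

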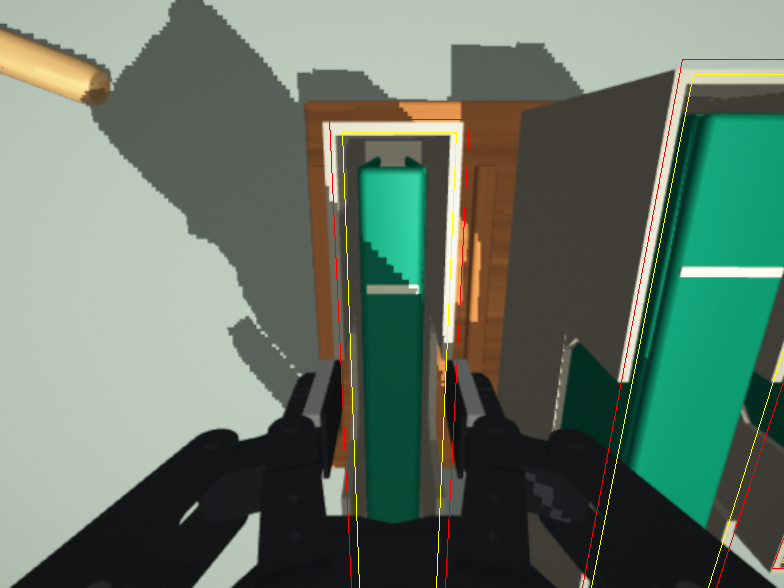

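Released and centred. I'll retreat straight up and away, then check.

Emit:
{"name": "step_arm", "arguments": {
  "commands": [
    [0,0,-1.0,0,0,0,3.8],
    [0,0,-3.5,0,0,0,3.8],
    [0,0,-7.5,0,0,0,3.8],
    [0,0,-11.5,0,0,0,3.8],
    [0,-1,-14.5,0,0,0,3.8],
    [0,-4,-16,0,0,0,3.8],
    [0,-8,-16,0,0,0,3.8],
    [0,-12,-16,0,0,0,3.8],
    [0,-15,-16,0,0,0,3.8],
    [0,-16,-16,0,0,0,3.8],
    [0,-16,-16,0,0,0,3.8],
    [0,-16,-16,0,0,0,3.8]
  ]
}}

```text
time_s: 35.8
ee_pos: [575.7, 482.1, 261.8]
tool_rot: [3.139, -0.0, -0.016]
contact_force: [0.1, -0.9, 0.0]
opening: 38.0
```

```bash
python3 -c "
from ov import *
led([0,-16,-16,0,0,0])
plan()
S=viewer.read_camera('scene');T=viewer.read_camera('top');W=viewer.read_camera('wrist')
save(S,'sF.png');save(T,'tF.png')
a=cv2.resize(S['color'][80:280,280:510,::-1],None,fx=3,fy=3);cv2.imwrite('pics/sFz.png',a)
b=cv2.resize(T['color'][120:290,100:390,::-1],None,fx=2.7,fy=2.7);cv2.imwrite('pics/tFz.png',b)
for n,q in (('T',T),('S',S)):
  for k in ('glue_jar','weight'): print(k,n,[(round(r['confidence'],2),np.round(np.array(r['position'])*[560,420],1)) for r in spot_in(q,k)])
"
```

```text
t 35.8 meas [575.7 482.1 261.8] [ 1.7987e+02 -1.0000e-02 -9.4000e-01] F [ 0.1 -0.9  0. ] open 38.0 | cmd [574.8 483.4 261.8] [180.     0.    -0.83]
glue_jar T [(0.86, array([218.4, 149.9])), (0.27, array([168.6, 231.3]))]
weight T [(0.62, array([294.5, 150.4])), (0.44, array([168.2, 225.6]))]
glue_jar S [(0.82, array([356.8, 273. ]))]
weight S [(0.75, array([255.2, 265.5]))]
```

View pics/sFz.png

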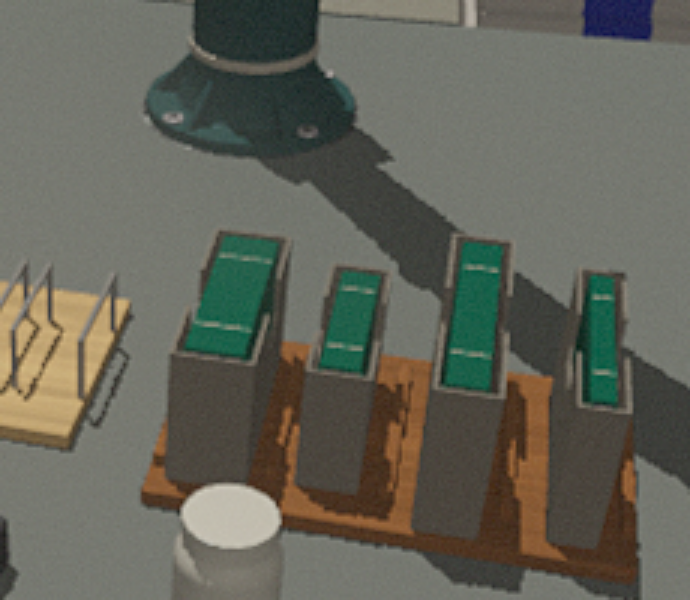

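View pics/tFz.png

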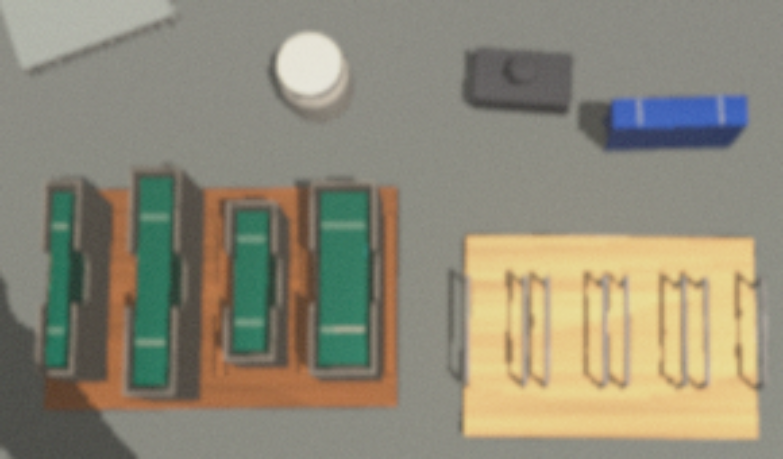

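All four books sit flush in their own cases, and the jar and weight are where they started. The arm is clear, so I'm handing in.

```bash
python3 -c "
from h import *
print(arm.close_job())"
```

```text
the job is handed in; nothing more can be done
None
```

All four green books are in their own slipcases, spine up. I moved them in the order thick, small, tall, slim, and handed the job in at about 36 s of the 122 s allowed.

- **Lowering:** I lowered each book until the force reading showed it on the case floor, at about the height expected, before opening the fingers. On every release the opened fingers read near-zero force, and I saw no drop.
- **Last pictures:** The scene and top views show every spine level with its rim and each book about centred in its case. The drying rack is empty. I judged the level spines by eye and took no separate measurement of them.
- **Bystanders:** In the last pictures the jar and the weight are within 1–2 px of where they were at the start. I never went near the pink or blue look-alikes.
- **Failures and disagreements:** No check failed. The disagreements were small: 1–3 mm between commanded and measured arm position while it settled, and 1–2 mm in the wrist-camera overlays. Both were within the 5–6 mm of clearance each side. The network also gave low-confidence second hits for the jar and the weight over the book cases; I took these as false.

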